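Put the V-blocks away in the carousel store

TASK

Lift the hatch of the carousel store fully open until it rests on its stop, and put every V-block from the bench away inside, one to a pocket, lying flat on the pocket floor with any face down, turning the carousel by its handle to bring empty pockets under the hatch. When all are in, turn the carousel on so that it rests on a click with an empty pocket under the hatch, and shut the hatch flat. Leave the oil bottle, the grease jar and the hammer where they are.

Things in the scene. Friction and masses are not known exactly. Their poses are not given: they have to be found in the camera images.
- store: Carousel store fixed to the bench: square grey steel housing 300 x 300 mm, 96 high, with a clear flat cover (top face at height 96, 4 thick). Origin on the bench under the middle of the housing, which is the carousel's axis; z up; -x is the front, towards the robot, where the cover has a window: from 42 to 142 mm in front of the axis, 110 wide (y). An aluminium hatch plate lies over the window.
- hatch (a joint): Hatch hinge: 0 = closed and lying flat on the cover, positive = opening upwards and over towards the robot; it rests on its stop at 1.85 (past upright, about 106 degrees). Unlatched, 0.16 kg, no spring: below about 1.5 it falls shut, beyond that it drops onto the stop and stays open by its own weight.
- hatch_hinge (a point): Hinge line of the hatch: 143 mm in front of the carousel axis (store x = -143), height 98; the line runs along the store's y. The plate is 4 thick, 122 wide, and reaches 101 mm from this line.
- hatch_bar (a point): Middle of the hatch's steel pull bar: round, 10 thick, 64 long along the store's y on two end legs, standing clear of the plate by 25 mm. When closed it lies 72 mm behind the hinge line (towards the carousel axis) and 32 mm above it, at height 130; it swings with the hatch.
- hatch_mid (a point): Fixed point on the carousel floor level (height 24) below the hatch, 90 mm in front of the carousel axis: the pocket centre under the hatch lies here when the carousel is on a click.
- carousel (a joint): Angle of the carousel about the vertical axis, counter-clockwise from above positive, 0 at the start, turns freely both ways. It clicks every 72 degrees (1.257 rad) at 0, 1.257, 2.513 ...; it needs up to about 0.2 N m to turn past the half-way point (0.63 rad) and then snaps to the next click and stays there.
- turn_grip (a point): Black turning handle on the carousel axis, above the cover: an upright flat bar 50 long, 14 thick, 30 tall (height 108 to 138); point at height 128. Its length lies along this point's y axis (the store's y at joint value 0); it is gripped across its 14 mm thickness.
- pocket0 (a point): Floor centre (height 24) of carousel pocket 0, 90 mm from the axis; it turns with the carousel and is under the hatch at carousel angle 0 degrees (modulo 360). Pockets are open-topped sectors of 72 degrees between dividers 5 thick and 18 high, hub radius 30 (36 high), rim radius 131 (14 high); all empty at the start; 68 mm clear height to the cover.
- pocket1 (a point): Floor centre (height 24) of carousel pocket 1, 90 mm from the axis; it turns with the carousel and is under the hatch at carousel angle -72 degrees (modulo 360). Pockets are open-topped sectors of 72 degrees between dividers 5 thick and 18 high, hub radius 30 (36 high), rim radius 131 (14 high); all empty at the start; 68 mm clear height to the cover.
- pocket2 (a point): Floor centre (height 24) of carousel pocket 2, 90 mm from the axis; it turns with the carousel and is under the hatch at carousel angle -144 degrees (modulo 360). Pockets are open-topped sectors of 72 degrees between dividers 5 thick and 18 high, hub radius 30 (36 high), rim radius 131 (14 high); all empty at the start; 68 mm clear height to the cover.
- pocket3 (a point): Floor centre (height 24) of carousel pocket 3, 90 mm from the axis; it turns with the carousel and is under the hatch at carousel angle -216 degrees (modulo 360). Pockets are open-topped sectors of 72 degrees between dividers 5 thick and 18 high, hub radius 30 (36 high), rim radius 131 (14 high); all empty at the start; 68 mm clear height to the cover.
- pocket4 (a point): Floor centre (height 24) of carousel pocket 4, 90 mm from the axis; it turns with the carousel and is under the hatch at carousel angle -288 degrees (modulo 360). Pockets are open-topped sectors of 72 degrees between dividers 5 thick and 18 high, hub radius 30 (36 high), rim radius 131 (14 high); all empty at the start; 68 mm clear height to the cover.
- vblock0: Steel V-block, 60 x 40 x 45 mm (own x, y, z), with a V groove along x in its +z face; solid flat sides. 0.3 to 0.5 kg. Origin at its centre, so at height 22.5 when it stands on the bench groove up. May be absent.
- vblock1: Steel V-block, 60 x 40 x 45 mm (own x, y, z), with a V groove along x in its +z face; solid flat sides. 0.3 to 0.5 kg. Origin at its centre, so at height 22.5 when it stands on the bench groove up. May be absent.
- vblock2: Steel V-block, 60 x 40 x 45 mm (own x, y, z), with a V groove along x in its +z face; solid flat sides. 0.3 to 0.5 kg. Origin at its centre, so at height 22.5 when it stands on the bench groove up. May be absent.
- vblock3: Steel V-block, 60 x 40 x 45 mm (own x, y, z), with a V groove along x in its +z face; solid flat sides. 0.3 to 0.5 kg. Origin at its centre, so at height 22.5 when it stands on the bench groove up. May be absent.
- oil_can: bystander: small white plastic oil bottle, 52 mm diameter, 110 tall; origin at the centre of its underside
- hammer: bystander: hammer lying on the bench, about 280 mm long; origin under its middle
- jar: bystander: small grey jar of grease, 52 mm diameter, 55 tall; origin at the centre of its underside

How it is judged:
On the way, in this order (a step that is already met when the one before it is completed fails the run):
1. the hatch has been opened onto its stop (value of joint hatch above 1.77 rad), for 0.3 s.
2. every V-block lies flat in a pocket of its own ((horizontal distance between vblock0 and pocket0 below 0.045 m or horizontal distance between vblock0 and pocket1 below 0.045 m or horizontal distance between vblock0 and pocket2 below 0.045 m or horizontal distance between vblock0 and pocket3 below 0.045 m or horizontal distance between vblock0 and pocket4 below 0.045 m) and height (world z) of vblock0 between 0.038 and 0.058 m and (angle between the x axis of vblock0 and the z axis of store, either way round below 0.15 rad or angle between the y axis of vblock0 and the z axis of store, either way round below 0.15 rad or angle between the z axis of vblock0 and the z axis of store, either way round below 0.15 rad) and (horizontal distance between vblock1 and pocket0 below 0.045 m or horizontal distance between vblock1 and pocket1 below 0.045 m or horizontal distance between vblock1 and pocket2 below 0.045 m or horizontal distance between vblock1 and pocket3 below 0.045 m or horizontal distance between vblock1 and pocket4 below 0.045 m) and height (world z) of vblock1 between 0.038 and 0.058 m and (angle between the x axis of vblock1 and the z axis of store, either way round below 0.15 rad or angle between the y axis of vblock1 and the z axis of store, either way round below 0.15 rad or angle between the z axis of vblock1 and the z axis of store, either way round below 0.15 rad) and (horizontal distance between vblock2 and pocket0 below 0.045 m or horizontal distance between vblock2 and pocket1 below 0.045 m or horizontal distance between vblock2 and pocket2 below 0.045 m or horizontal distance between vblock2 and pocket3 below 0.045 m or horizontal distance between vblock2 and pocket4 below 0.045 m) and height (world z) of vblock2 between 0.038 and 0.058 m and (angle between the x axis of vblock2 and the z axis of store, either way round below 0.15 rad or angle between the y axis of vblock2 and the z axis of store, either way round below 0.15 rad or angle between the z axis of vblock2 and the z axis of store, either way round below 0.15 rad) and (horizontal distance between vblock3 and pocket0 below 0.045 m or horizontal distance between vblock3 and pocket1 below 0.045 m or horizontal distance between vblock3 and pocket2 below 0.045 m or horizontal distance between vblock3 and pocket3 below 0.045 m or horizontal distance between vblock3 and pocket4 below 0.045 m) and height (world z) of vblock3 between 0.038 and 0.058 m and (angle between the x axis of vblock3 and the z axis of store, either way round below 0.15 rad or angle between the y axis of vblock3 and the z axis of store, either way round below 0.15 rad or angle between the z axis of vblock3 and the z axis of store, either way round below 0.15 rad) and horizontal distance between each of vblock1, vblock2, vblock3 and vblock0 above 0.046 m and horizontal distance between each of vblock2, vblock3 and vblock1 above 0.046 m and horizontal distance between vblock3 and vblock2 above 0.046 m), for 0.3 s.
At the end, for the whole second after the job is handed in: Each V-block lies flat (0.15 rad, any face down) at rest on its own pocket's floor (46 mm apart), centre within 45 mm of the pocket centre; a pocket is within 12 mm of its click under the hatch, with no V-block centre within 55 mm of there; the hatch is shut (below 0.05 rad) (all of step 2 and horizontal distance between each of vblock0, vblock1, vblock2, vblock3 and hatch_mid above 0.055 m and horizontal distance between any of pocket0, pocket1, pocket2, pocket3, pocket4 and hatch_mid below 0.012 m and value of joint hatch below 0.05 rad and linear speed of each of vblock0, vblock1, vblock2, vblock3 below 0.02 m/s); the robot touches nothing.
It fails at once if the oil can is moved by more than 30 mm (distance of oil_can from where it was at the start of the episode above 0.03 m).
It fails at once if the hammer is moved by more than 30 mm (distance of hammer from where it was at the start of the episode above 0.03 m).
It fails at once if the jar is moved by more than 30 mm (distance of jar from where it was at the start of the episode above 0.03 m).
Of vblock0, vblock1, vblock2, vblock3 only 3 to 4 are there at a start; the rules pass over those that are not, and their reading is None.
At some moment in a run one of vblock0, vblock1, vblock2, vblock3 may be knocked a few centimetres aside while the robot is not near it.
Once in a run the grip may slacken for a moment while it holds something.
It also fails if it takes over 210 s, if anything falls off the work surface, if the arm or the gripper's body presses on something with over 40 N, if the wrist force passes 120 N, or if a joint passes its speed limit or range.

ROBOT

A 6-joint arm with a two-finger parallel gripper is mounted at the origin on the work surface. World frame = base frame: x ahead of the robot, y to its left, z up, the work surface at z = 0. Lengths are in m, angles in rad, forces in N, time in s.
With the tool pointing down it reaches from about 0.275 to 0.75 m from the base axis. Payload 10.2 kg.
Tool frame: the origin (TCP) lies on the mounting face of the last link; the fingertips stand 166 mm ahead of it and the grasp point (between the pads) lies 147 mm ahead of it; z points along the fingers, y is the line along which they close (so a half turn about z gives the same grasp; the last joint's range is limited). The gripper opens to 88 mm and grips with 3 to 60 N. Pads are 18 mm wide; open, the fingers measure 123 mm over their backs; the gripper's body (75 mm by 187 mm) begins 45 mm behind the grasp point.
Start: joints at [-1.394, 0.313, 1.498, -0, 1.331, -0.223], TCP at [0.204, -0.484, 0.405] pointing down, gripper open.
Joint ranges: [-2.94, 2.94], [-0.97, 2.17], [0.19, 2.56], [-1.23, 4.37], [0.02, 3.11], [-2.88, 2.88]. Speed limits (rad/s): [2.39, 2.39, 3.01, 3.14, 3.14, 3.14].

INTERFACE

Orientations are given as a 3x3 rotation matrix whose columns are the frame's x, y, z axes.
In Python, from plant import arm, eyes gives the robot as it stands.
- The arm moves only by the shell command python3 -m jog 'ROWS' [FORCE]. ROWS is JSON, a list of rows, each an object of numbers: "dx", "dy", "dz": the shift along the tool's x, y, z in mm; "ax", "ay", "az": the turn, a rotation vector about the tool's x, y, z in rad; "hand": the closure, from -1 (fully open) to 1 (shut). In form: [{"dx": .., "dy": .., "dz": .., "ax": .., "ay": .., "az": .., "hand": ..}, ...]. A call has 1 to 5 rows; each row shifts and turns the commanded pose from where the row before left it, along the tool's axes as they then stand; what a row does not reach is not made up. A row lasts 1/8 s, in which the tool goes at most 62.5 mm and 10.7 degrees, less where a joint would pass 70% of its speed; a pose out of reach is approached as far as the arm can. A call with a gripper value outside its range is refused whole. The fingers move at their own pace and stop on an object; FORCE is the grip in N (left out, the last holds). Time passes only in rows, so rows that do not move let the fingers close. It gives the time, the measured TCP pose, the force, the opening and the grip force at its end, in the units of the state.
- arm.get_obs(): the state, without advancing time (a new reading comes with each control period).
- eyes.read_camera(name): name is "side" or "top" or "wrist"; returns (picture, depth): 400x640x3 uint8, red, green, blue; 400x640 float32, m along the optical axis (not along the pixel's ray), 0 where there is no reading.
- eyes.calibration(name): a dict with "fx", "fy", "cx", "cy" (pixels), "k1" (the pictures are not rectified: a ray, as slopes to the right and down, at radius r is drawn at 1 + k1 r^2 times it, then the intrinsics apply), "camera_from_world" (4x4, takes a point from world to camera coordinates). Camera axes: x right, y down, z forward; pixel columns grow to the right and rows downward; lengths in m; the calibration is good to about 2 mm. A picture is of the moment at which its call begins: read the wrist's pose just before it. calibration takes no time and is no camera call; for the wrist camera it gives the pose at the moment of the call.
- arm.hand_in(): hands the job in; it is judged then, once.
The state is a dict: "time_s": time; "qpos": joint angles; "qd": joint speeds; "tau": joint torques, N m; "eef_pos": TCP position; "ee_rot": TCP orientation; "contact_force": force on the tool from outside, world axes, zero at the start; "torque": the same for the moment, N m; "grip_width": finger opening in m; "finger_force": force on a finger pad.
Only numpy, scipy, OpenCV 4.12 (cv2) and the standard library are available. Lean on these libraries where they do the work, as an engineer would, in place of code of your own. Each camera call takes 0.05 s, during which the arm holds its last target. There are 200 camera calls.

## Working session

There is one attempt and no reset: what is moved stays moved. The work goes in short steps, Python scripts to look and compute and a shell command to move; the robot and the scene stay as the last step left them, time stands still between calls to the robot, and variables do not carry over. Pictures are saved under pics/ and viewed, at most 20 in all, crops included, and the job is handed in when it is done.

```bash
ls; mkdir -p pics; cat > h.py <<'E'
import numpy as np, cv2
from plant import arm, eyes
def shot(n,f):
    c=eyes.calibration(n); p,d=eyes.read_camera(n); cv2.imwrite('pics/'+f,p[:,:,::-1]); np.savez('pics/'+f[:-4],p=p,d=d,**{k:np.array(v) for k,v in c.items()}); return p,d,c
def load(f): return np.load('pics/'+f+'.npz')
def slopes(c,uv):
    uv=np.atleast_2d(np.asarray(uv,float)); K=np.array([[c['fx'],0,c['cx']],[0,c['fy'],c['cy']],[0,0,1]],float)
    return cv2.undistortPoints(uv[:,None],K,np.array([float(c['k1']),0,0,0])).reshape(-1,2)
def onplane(c,uv,z):
    s=slopes(c,uv); T=np.linalg.inv(c['camera_from_world']); r=np.c_[s,np.ones(len(s))]@T[:3,:3].T; o=T[:3,3]
    return o+r*((z-o[2])/r[:,2])[:,None]
def withdepth(c,uv,d):
    s=slopes(c,uv); T=np.linalg.inv(c['camera_from_world']); p=np.c_[s,np.ones(len(s))]*np.asarray(d)[:,None]
    return p@T[:3,:3].T+T[:3,3]
def cloud(c,d):
    v,u=np.mgrid[0:400,0:640]; return withdepth(c,np.c_[u.ravel(),v.ravel()],d.ravel()).reshape(400,640,3)
def proj(c,P):
    q=np.atleast_2d(P)@np.array(c['camera_from_world'])[:3,:3].T+np.array(c['camera_from_world'])[:3,3]; s=q[:,:2]/q[:,2:]; s=s*(1+c['k1']*(s**2).sum(1,keepdims=True))
    return s*[c['fx'],c['fy']]+[c['cx'],c['cy']]
E
python3 - <<'E'
from h import *
for n in('top','side'):
    p,d,c=shot(n,n+'0.png'); print(n,c['fx'],np.linalg.inv(c['camera_from_world']).round(3).tolist(),(d>0).mean())
o=arm.get_obs();print(o['eef_pos'],o['ee_rot'],o['grip_width'],o['time_s'])
E
```

```text
pics
top 499.6051198564478 [[-0.053, -0.978, 0.2, 0.281], [-0.999, 0.052, -0.009, 0.008], [-0.001, -0.2, -0.98, 1.54], [0.0, 0.0, 0.0, 1.0]] 0.99598828125
side 444.7574574499743 [[-0.922, -0.304, 0.241, 0.265], [-0.388, 0.698, -0.602, 0.739], [0.015, -0.649, -0.761, 1.079], [0.0, 0.0, 0.0, 1.0]] 0.99596875
[ 0.2043411  -0.48357755  0.40423066] [[ 9.21136519e-01  3.89239620e-01 -1.76138382e-04]
 [ 3.89239572e-01 -9.21135914e-01  1.08824780e-03]
 [ 2.61341770e-04 -1.07098482e-03 -9.99999392e-01]] 0.08808071463032079 0.1
```

View pics/top0.png

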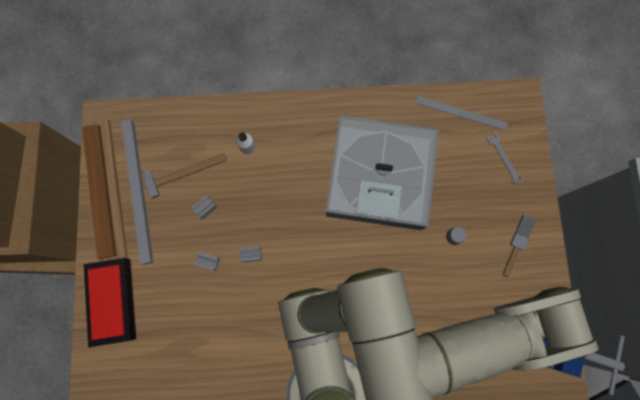

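View pics/side0.png

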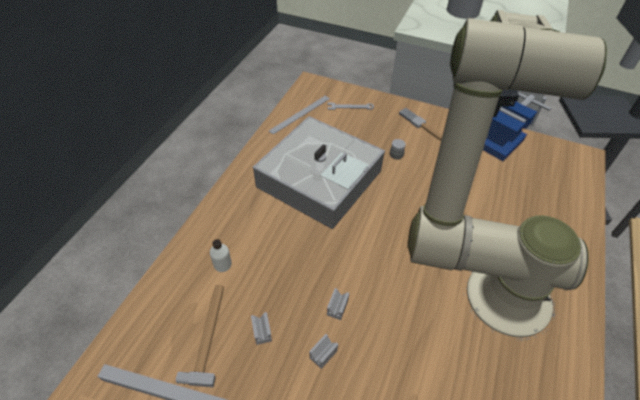

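The top view shows three V-blocks near (204,207), (206,261) and (251,254), the store around (383,170) with its hatch towards the robot, the oil bottle at (246,142), and the jar at (456,235). The side view shows the same three blocks. Next I'll measure them.

```bash
cat > m.py <<'E'
from h import *
def blocks(f,zlo=.028,zhi=.075,box=None):
    c=load(f); P=cloud(c,c['d']); out=[]
    m=((P[...,2]>zlo)&(P[...,2]<zhi)&(c['d']>0)&(abs(P[...,1])<.75)&(P[...,0]>.1)&(P[...,0]<.8)).astype(np.uint8)
    n,l,s,_=cv2.connectedComponentsWithStats(m)
    for i in range(1,n):
        if s[i,4]<40: continue
        q=P[l==i]; r=cv2.minAreaRect((q[:,:2]*1000).astype(np.float32))
        print(f,s[i,:5],'c',np.round(r[0],1),'size',np.round(r[1],1),'ang',round(r[2],1),'z',np.percentile(q[:,2],[5,50,95]).round(4))
if __name__=='__main__':
    for f in('top0','side0'):
        blocks(f)
        c=load(f);P=cloud(c,c['d']);
        for a,b in((.088,.102),(.122,.136),(.134,.145)):
            m=(P[...,2]>a)&(P[...,2]<b)&(P[...,0]>.35)&(P[...,0]<.8)&(P[...,1]>-.3)&(P[...,1]<.15)
            n,l,s,_=cv2.connectedComponentsWithStats(m.astype(np.uint8))
            for i in range(1,n):
                if s[i,4]<15: continue
                q=P[l==i]; r=cv2.minAreaRect((q[:,:2]*1000).astype(np.float32)); print(f,a,s[i],np.round(r[0],1),np.round(r[1],1),round(r[2],2),q[:,2].mean().round(4))
E
python3 m.py
```

```text
top0 [236 134  18  18 128] c [756.3 215.2] size [38.1 50.1] ang 23.4 z [0.0341 0.0648 0.0742]
top0 [  83  138   32  121 2119] c [615.8 670.7] size [375.2  55.3] ang 8.5 z [0.0323 0.0389 0.0447]
top0 [123 138  28 126 790] c [603.6 555.6] size [395.7  33.9] ang 8.9 z [0.0283 0.0307 0.0356]
top0 [191 195  25  23 226] c [568.7 351.9] size [42.8 59.5] ang 37.3 z [0.0288 0.0386 0.0477]
top0 [326 213 100  16 247] c [ 494.  -166.4] size [295.8   3. ] ang 78.6 z [0.0302 0.0518 0.0721]
top0 [447 227  19  17 227] c [ 439.6 -409.5] size [45.2 47.6] ang 30.0 z [0.0303 0.0531 0.0585]
top0 [239 246  21   8 109] c [429.4 213.5] size [16.5 60.3] ang 2.5 z [0.0296 0.0392 0.0477]
top0 [198 251  21  11 101] c [413.8 340.3] size [60.5 17.7] ang 71.3 z [0.0294 0.0394 0.0483]
top0 [240 254  21   8 100] c [405.2 213.2] size [16.7 60.5] ang 2.4 z [0.0297 0.0397 0.0479]
top0 [  83  257   51   91 3705] c [302.5 631.8] size [246.  124.6] ang 6.0 z [0.043  0.0526 0.0593]
top0 [194 260  22  10 102] c [391.7 347.2] size [61.2 15.6] ang 71.3 z [0.0293 0.0402 0.0474]
top0 0.088 [ 326  119   97  107 7694] [ 642.8 -18
[... 989 characters left out ...]
ng 36.9 z [0.0291 0.0393 0.0473]
side0 [309 334  21  24 211] c [412.8 340. ] size [61.3 18.8] ang 72.2 z [0.0295 0.0387 0.0466]
side0 [317 343  21  23 173] c [391.  347.9] size [59.7 17.4] ang 71.8 z [0.0294 0.0394 0.0464]
side0 [121 372 105  28 985] c [680.  567.6] size [244.4  30.2] ang 8.6 z [0.0285 0.0307 0.0336]
side0 0.088 [ 257  128  125   84 5080] [ 643.  -186.6] [283.3 304.5] 78.72 0.0975
side0 0.122 [314 148  12  11  39] [ 634.5 -192.6] [45.8 11.5] 63.78 0.1295
side0 0.122 [332 153  15  16  54] [ 569.8 -183.6] [75.3 11. ] 78.01 0.1318
side0 0.134 [314 144  12  12  63] [ 639.  -198.1] [52.3 16.5] 81.51 0.1385
side0 0.134 [333 152  13  14  35] [ 568.7 -184.6] [65.7  8.3] 77.14 0.1361
```

```bash
python3 - <<'E'
from h import *
c=load('top0'); ps=np.radians(-11.45); R=np.array([[np.cos(ps),-np.sin(ps)],[np.sin(ps),np.cos(ps)]]); A=np.array([.6405,-.1953])
P=cloud(c,c['d']); L=(P[...,:2]-A)@R
print(((onplane(c,[[342,117],[437,130],[427,224],[327,213]],.096)[:,:2]-A)@R).round(4))
m=(P[...,2]>.092)&(P[...,2]<.0985)&(abs(L)<.2).all(-1); print('cover',np.percentile(L[m],[.3,99.7],axis=0))
m=(P[...,2]>.0985)&(P[...,2]<.106)&(abs(L[...,0]+.09)<.08)&(abs(L[...,1])<.08); print('hatch',m.sum(),np.percentile(L[m],[2,98],axis=0),L[m].mean(0))
im=cv2.resize(c['p'][105:240,310:450],None,fx=5,fy=5,interpolation=cv2.INTER_CUBIC); cv2.imwrite('pics/store.png',im[:,:,::-1])
E
```

```text
[[ 0.145   0.1412]
 [ 0.1457 -0.1487]
 [-0.1441 -0.1488]
 [-0.1546  0.1438]]
cover [[-0.1490194  -0.15042377]
 [ 0.15001699  0.14953555]]
hatch 916 [[-0.14490504 -0.07258018]
 [-0.01600875  0.07248704]] [-0.0897025  -0.00034252]
```

View pics/store.png

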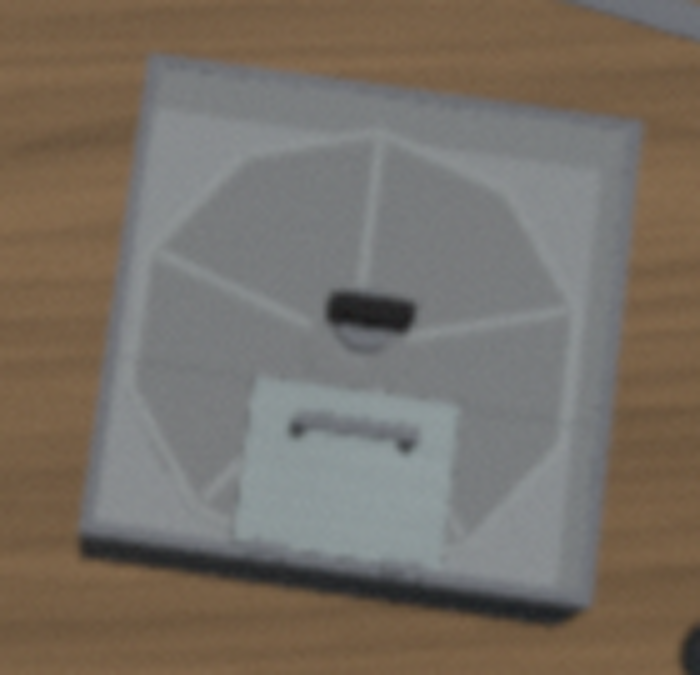

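```bash
cat > g.py <<'E'
import sys
from h import *
from scipy.spatial.transform import Rotation as Ro
A=np.array([.6405,-.1953]); PS=-11.45
def st(x,y): a=np.radians(PS); return A+[x*np.cos(a)-y*np.sin(a),x*np.sin(a)+y*np.cos(a)]
def Rd(th,tilt=0): # tool down, x axis yaw th deg; tilt about own x
    t=np.radians(th); return np.array([[np.cos(t),np.sin(t),0],[np.sin(t),-np.cos(t),0],[0,0,-1]])@Ro.from_rotvec([np.radians(tilt),0,0]).as_matrix()
def go(xy,zg,th,tilt=0):
    """grasp point to (xy,zg): prints turn (tool), then shift AFTER turn (tool, mm)"""
    o=arm.get_obs(); R0=np.array(o['ee_rot']); R=Rd(th,tilt)
    rv=Ro.from_matrix(R0.T@R).as_rotvec(); p=np.array([*xy,zg])-.147*R[:,2]
    s=R.T@(p-o['eef_pos'])*1000
    q=o['qpos']
    print('turn',rv.round(3),'deg',np.degrees(np.linalg.norm(rv)).round(1),'| shift after',s.round(1),'| q6 now',round(q[5],2),'t',round(o['time_s'],2),'g',(np.array(o['eef_pos'])+.147*R0[:,2]).round(4))
def where():
    o=arm.get_obs();R=np.array(o['ee_rot']); print('t',round(o['time_s'],2),'g',(np.array(o['eef_pos'])+.147*R[:,2]).round(4),'z',R[:,2].round(3),'yaw',np.degrees(np.arctan2(R[1,0],R[0,0])).round(2),'w',round(o['grip_width'],4),'F',np.round(o['contact_force'],1),'ff',o['finger_force'],'q',np.round(o['qpos'],2))
E
python3 -c "
from g import *
go(st(-71,0),.20,PS+90)"
```

```text
turn [-0.001 -0.001 -0.971] deg 55.6 | shift after [ 3.69100e+02 -7.06297e+04  5.72000e+01] | q6 now -0.22 t 0.1 g [ 0.2043 -0.4834  0.2572]
```

```bash
python3 -c "
from g import *
print(st(-.071,0)); go(st(-.071,0),.20,PS+90)"
```

```text
[ 0.57091302 -0.1812056 ]
turn [-0.001 -0.001 -0.971] deg 55.6 | shift after [369.1 299.3  57.2] | q6 now -0.22 t 0.1 g [ 0.2043 -0.4834  0.2572]
```

```bash

python3 -m jog '[{"az":-0.14,"hand":0},{"az":-0.14,"hand":0},{"az":-0.14,"hand":0},{"az":-0.14,"hand":0},{"az":-0.14,"hand":0}]' >/dev/null
python3 -m jog '[{"az":-0.14,"hand":0},{"az":-0.131,"hand":0},{"dx":40,"dy":30,"hand":0},{"dx":40,"dy":30,"hand":0},{"dx":40,"dy":30,"hand":0}]' >/dev/null
python3 -m jog '[{"dx":40,"dy":35,"hand":0},{"dx":40,"dy":35,"hand":0},{"dx":40,"dy":35,"hand":0},{"dx":40,"dy":35,"hand":0},{"dx":40,"dy":35,"hand":0}]' >/dev/null
python3 -m jog '[{"dx":40,"dy":35,"hand":0},{"dx":9,"hand":0},{"dz":20,"hand":0},{"hand":0},{"hand":0}]'
python3 -c "
from g import *
go(st(-.071,0),.13,PS+90);where()
p,d,c=shot('top','top1.png');shot('wrist','w1.png')
from m import blocks
blocks('top1')"
```

```text
turn [-0.001 -0.001 -0.971] deg 55.6 | shift after [369.1 299.3 127.2] | q6 now -0.22 t 0.1 g [ 0.2043 -0.4834  0.2572]
t 0.1 g [ 0.2043 -0.4834  0.2572] z [-0.     0.001 -1.   ] yaw 22.91 w 0.0881 F [-0.2 -0.4 -0.4] ff 0.0 q [-1.39  0.31  1.5   0.    1.33 -0.22]
top1 [236 134  19  18 134] c [758.2 217.1] size [44.5 50.9] ang 7.3 z [0.0324 0.0635 0.0739]
top1 [  83  139   33  120 2113] c [616.8 670.8] size [376.3  54.5] ang 8.5 z [0.0326 0.0388 0.0445]
top1 [123 138  28 125 790] c [604.8 555.7] size [396.9  33.7] ang 9.1 z [0.0283 0.0306 0.0354]
top1 [191 195  20  17 127] c [576.7 357.9] size [20.5 58.8] ang 36.1 z [0.0292 0.0384 0.048 ]
top1 [198 202  18  16  97] c [557.3 343.1] size [17.7 59.3] ang 35.8 z [0.0298 0.0399 0.0482]
top1 [326 213 100  16 250] c [ 494.2 -166.8] size [296.5   2.7] ang 78.6 z [0.0312 0.0527 0.0731]
top1 [448 227  18  17 221] c [ 440.1 -410.7] size [45.3 46.3] ang 9.8 z [0.0323 0.053  0.0589]
top1 [239 246  21   8 111] c [428.6 213.9] size [17.3 59.9] ang 1.7 z [0.0302 0.0403 0.0477]
top1 [198 251  21  11 108] c [413.6 340. ] size [60.2 17.3] ang 70.6 z [0.0294 0.0376 0.0472]
top1 [240 254  21   8 109] c [405.5 213.5] size [18.  60.2] ang 3.7 z [0.0295 0.038  0.047 ]
top1 [  83  257   50   91 3691] c [300.5 631.5] size [242.  123.4] ang 6.0 z [0.043  0.0525 0.0593]
top1 [194 259  22  11 106] c [392.7 347.7] size [62.1 17.2] ang 71.1 z [0.0293 0.0396 0.048 ]validation failed for argument at $[0]...
validation failed for argument at $[0]...
validation failed for argument at $[0]...
validation failed for argument at $[0]...
```

View pics/top1.png

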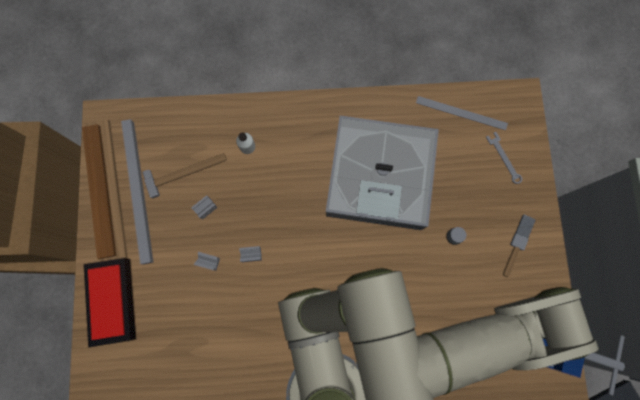

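View pics/w1.png

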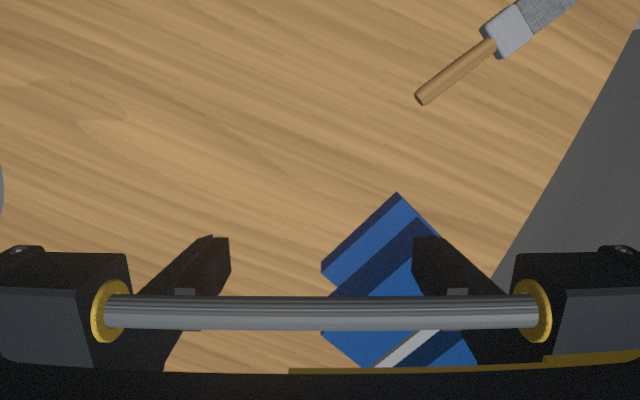

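The rows were refused and nothing moved; the top view still shows the same three blocks, and the wrist view shows the open fingers. I'll try rows with all the keys present.

```bash

python3 -m jog '[{"dx":0,"dy":0,"dz":0,"ax":0,"ay":0,"az":-0.14,"hand":0}]'; python3 -m jog '[{"dx":0,"dy":0,"dz":0,"ax":0,"ay":0,"az":-0.14,"hand":0.0}]' 20
```

```text
time_s: 0.32
eef_pos: [0.2043, -0.4836, 0.4045]
ee_rot: [[0.856, 0.517, -0.0], [0.517, -0.856, 0.001], [0.0, -0.0, -1.0]]
contact_force: [-0.7, 0.4, -1.0]
grip_width: 0.0802
finger_force: 0.0
time_s: 0.45
eef_pos: [0.2044, -0.4836, 0.4045]
ee_rot: [[0.775, 0.632, -0.0], [0.632, -0.775, 0.0], [0.0, -0.0, -1.0]]
contact_force: [0.7, -0.4, -0.1]
grip_width: 0.0702
finger_force: 0.0
```

```bash

python3 -m jog '[{"dx":0,"dy":0,"dz":0,"ax":0,"ay":0,"az":-0.14,"hand":0},{"dx":0,"dy":0,"dz":0,"ax":0,"ay":0,"az":-0.14,"hand":0},{"dx":0,"dy":0,"dz":0,"ax":0,"ay":0,"az":-0.14,"hand":0},{"dx":0,"dy":0,"dz":0,"ax":0,"ay":0,"az":-0.14,"hand":0},{"dx":0,"dy":0,"dz":0,"ax":0,"ay":0,"az":-0.131,"hand":0}]' >/dev/null
python3 -m jog '[{"dx":37,"dy":30,"dz":0,"ax":0,"ay":0,"az":0,"hand":0},{"dx":37,"dy":30,"dz":0,"ax":0,"ay":0,"az":0,"hand":0},{"dx":37,"dy":30,"dz":0,"ax":0,"ay":0,"az":0,"hand":0},{"dx":37,"dy":30,"dz":0,"ax":0,"ay":0,"az":0,"hand":0},{"dx":37,"dy":30,"dz":0,"ax":0,"ay":0,"az":0,"hand":0}]' >/dev/null
python3 -m jog '[{"dx":37,"dy":30,"dz":0,"ax":0,"ay":0,"az":0,"hand":0},{"dx":37,"dy":30,"dz":0,"ax":0,"ay":0,"az":0,"hand":0},{"dx":37,"dy":30,"dz":0,"ax":0,"ay":0,"az":0,"hand":0},{"dx":37,"dy":30,"dz":0,"ax":0,"ay":0,"az":0,"hand":0},{"dx":36,"dy":29,"dz":0,"ax":0,"ay":0,"az":0,"hand":0}]' >/dev/null
python3 -m jog '[{"dx":0,"dy":0,"dz":30,"ax":0,"ay":0,"az":0,"hand":0},{"dx":0,"dy":0,"dz":27,"ax":0,"ay":0,"az":0,"hand":0},{"dx":0,"dy":0,"dz":0,"ax":0,"ay":0,"az":0,"hand":0},{"dx":0,"dy":0,"dz":0,"ax":0,"ay":0,"az":0,"hand":0}]' >/dev/null
python3 -c "
from g import *
go(st(-.071,0),.13,PS+90);where()
p,d,c=shot('top','top2.png');shot('wrist','w2.png')
from m import blocks
blocks('top2')"
```

```text
turn [ 0.002  0.    -0.   ] deg 0.1 | shift after [ 0.4  0.  71.9] | q6 now -0.3 t 2.83 g [ 0.571  -0.1817  0.2019]
t 2.83 g [ 0.571  -0.1817  0.2019] z [ 0.001 -0.001 -1.   ] yaw 78.53 w 0.0443 F [-0.3 -0.7  0.1] ff 0.0 q [-0.5   0.52  1.34  0.    1.28 -0.3 ]
top2 [237 137  18  15 113] c [750.3 212.4] size [25.2 50. ] ang 24.4 z [0.0317 0.0618 0.0744]
top2 [  83  139   33  120 2123] c [616.6 671.6] size [377.1  58.1] ang 8.2 z [0.0322 0.039  0.0448]
top2 [124 138  27 125 832] c [604.  555.8] size [396.6  34.2] ang 9.0 z [0.0283 0.0309 0.0353]
top2 [191 195  21  17 132] c [577.  357.8] size [19.7 59.3] ang 36.1 z [0.0288 0.0379 0.0473]
top2 [197 202  19  16  95] c [557.7 343.9] size [18.  59.4] ang 40.0 z [0.0296 0.0396 0.0493]
top2 [326 213  19   5  47] c [518.3 -47.9] size [54.   1.9] ang 78.5 z [0.0293 0.0523 0.0723]
top2 [398 223  28   7  68] c [ 472.7 -273.5] size [78.5  2.3] ang 78.5 z [0.0294 0.0514 0.0703]
top2 [449 227  17  17 218] c [ 440.4 -411.3] size [45.4 47.4] ang 17.6 z [0.0373 0.0533 0.0581]
top2 [239 246  18   8  83] c [428.1 218.1] size [17.1 50.8] ang 3.3 z [0.0291 0.0395 0.0472]
top2 [198 251  21  11 105] c [414.1 340.3] size [61.4 16.7] ang 70.4 z [0.0297 0.04   0.0488]
top2 [  83  257   50   91 3703] c [300.5 631.9] size [242.6 124.4] ang 5.9 z [0.0422 0.0527 0.059 ]
top2 [194 259  22  11 103] c [392.9 346.9] size [60.3 18. ] ang 71.3 z [0.0301 0.0394 0.0488]
top2 [512 312  17  39 222] c [ 150.6 -565.9] size [ 25.  115.2] ang 68.2 z [0.0284 0.0304 0.0347]
```

View pics/top2.png

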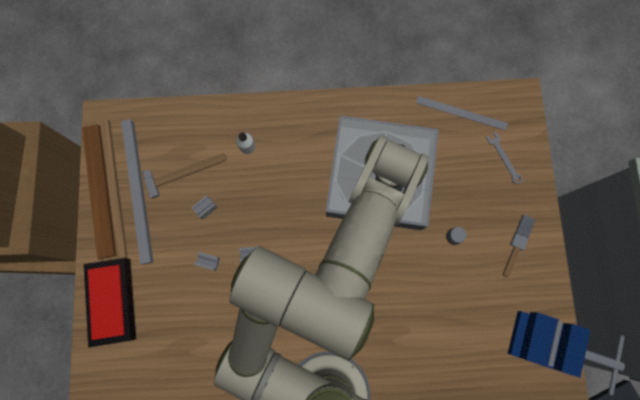

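View pics/w2.png

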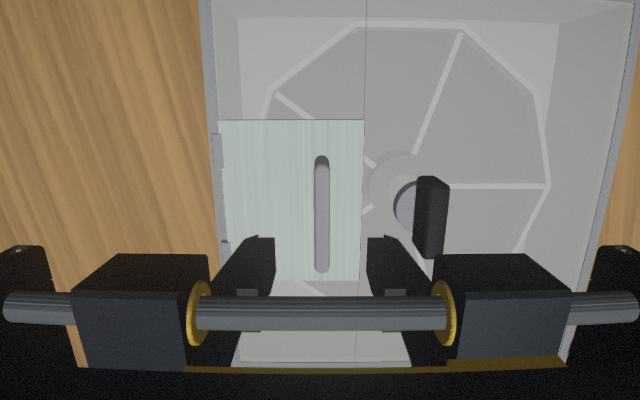

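Wrist view: the pull bar at (321,215) stands centred between the fingers, and the handle is clear at (430,215). Top view: still three blocks. I'll go down and grip the bar.

```bash

python3 -m jog '[{"dx":0,"dy":0,"dz":30,"ax":0,"ay":0,"az":0,"hand":0},{"dx":0,"dy":0,"dz":25,"ax":0,"ay":0,"az":0,"hand":0},{"dx":0,"dy":0,"dz":15,"ax":0,"ay":0,"az":0,"hand":0},{"dx":0,"dy":0,"dz":0,"ax":0,"ay":0,"az":0,"hand":0},{"dx":0,"dy":0,"dz":0,"ax":0,"ay":0,"az":0,"hand":0.9}]' 15 | tail -3
python3 -m jog '[{"dx":0,"dy":0,"dz":0,"ax":0,"ay":0,"az":0,"hand":1},{"dx":0,"dy":0,"dz":0,"ax":0,"ay":0,"az":0,"hand":1},{"dx":0,"dy":0,"dz":0,"ax":0,"ay":0,"az":0,"hand":1},{"dx":0,"dy":0,"dz":0,"ax":0,"ay":0,"az":0,"hand":1}]' 15 |tail -3
python3 -c "
from g import *
where()"
```

```text
contact_force: [0.1, -0.2, -0.2]
grip_width: 0.0363
finger_force: 0.0
contact_force: [5.2, -0.8, 0.6]
grip_width: 0.0089
finger_force: 14.8
t 4.05 g [ 0.5716 -0.1816  0.1314] z [ 0.003 -0.001 -1.   ] yaw 78.54 w 0.0089 F [ 5.2 -0.8  0.6] ff 14.779184013605118 q [-0.5   0.59  1.42  0.    1.13 -0.3 ]
```

```bash

python3 -m jog '[{"dx":0,"dy":0,"dz":0,"ax":0,"ay":0,"az":0,"hand":0.4},{"dx":0,"dy":0,"dz":-4,"ax":0,"ay":0,"az":0,"hand":0.4},{"dx":0,"dy":0,"dz":0,"ax":0,"ay":0,"az":0,"hand":1},{"dx":0,"dy":0,"dz":0,"ax":0,"ay":0,"az":0,"hand":1},{"dx":0,"dy":0,"dz":0,"ax":0,"ay":0,"az":0,"hand":1}]' 15 |tail -3
cat >> g.py <<'E'
def arc(h0,h1,t0,t1,n,off=.005,r=.0788,a0=24.):
    def pose(h,t):
        a=np.radians(a0+h); g=np.r_[st(-.143+r*np.cos(a),0),.098+r*np.sin(a)]; R=Rd(PS+90,-t); return g-(.147-0+off)*R[:,2],R
    o=arm.get_obs(); p,R=np.array(o['eef_pos']),np.array(o['ee_rot'])
    for i in range(1,n+1):
        f=i/n; q,S=pose(h0+f*(h1-h0),t0+f*(t1-t0)); d=R.T@(q-p)*1000; print('d',d.round(1),'a',Ro.from_matrix(R.T@S).as_rotvec().round(3)); p,R=q,S
E
python3 -c "
from g import *
where(); arc(0,30,0,12,5); arc(30,60,12,28,5);arc(60,97,28,45,5)"
```

```text
contact_force: [5.4, -0.9, 0.2]
grip_width: 0.0099
finger_force: 15.0
t 4.67 g [ 0.5715 -0.1816  0.1352] z [ 0.003 -0.001 -1.   ] yaw 78.53 w 0.0099 F [ 5.4 -0.9  0.2] ff 15.000630766153336 q [-0.5   0.59  1.42  0.    1.13 -0.3 ]
d [  0.2 -10.3  -7.1] a [-0.039  0.    -0.   ]
d [  0.  -10.6  -7. ] a [-0.042  0.    -0.   ]
d [ -0.  -11.   -6.7] a [-0.042 -0.     0.   ]
d [  0.  -11.4  -6.4] a [-0.042 -0.    -0.   ]
d [ -0.  -11.8  -6.1] a [-0.042  0.    -0.   ]
d [  0.2 -72.6 -30.9] a [-0.262  0.    -0.   ]
d [  0.  -14.6  -5.3] a [-0.056  0.     0.   ]
d [  0.  -14.9  -5. ] a [-0.056 -0.    -0.   ]
d [ -0.  -15.1  -4.7] a [-0.056  0.     0.   ]
d [  0.  -15.3  -4.4] a [-0.056 -0.     0.   ]
d [ 1.000e-01 -1.533e+02 -2.470e+01] a [-0.545  0.    -0.   ]
d [ -0.  -18.1  -4.2] a [-0.059  0.     0.   ]
d [  0.  -18.4  -3.6] a [-0.059 -0.    -0.   ]
d [ -0.  -18.7  -2.9] a [-0.059  0.     0.   ]
d [ -0.  -18.9  -2.2] a [-0.059 -0.    -0.   ]
```

```bash

python3 -m jog '[{"dx":0,"dy":-10.3,"dz":-7.1,"ax":-0.042,"ay":0,"az":0,"hand":1},{"dx":0,"dy":-10.6,"dz":-7,"ax":-0.042,"ay":0,"az":0,"hand":1},{"dx":0,"dy":-11,"dz":-6.7,"ax":-0.042,"ay":0,"az":0,"hand":1},{"dx":0,"dy":-11.4,"dz":-6.4,"ax":-0.042,"ay":0,"az":0,"hand":1},{"dx":0,"dy":-11.8,"dz":-6.1,"ax":-0.042,"ay":0,"az":0,"hand":1}]' 15 |tail -3
python3 -c "
from g import *
where(); arc(30,60,12,28,5)"
```

```text
contact_force: [4.4, 1.0, 3.2]
grip_width: 0.0098
finger_force: 15.0
t 5.3 g [ 0.5453 -0.1763  0.1676] z [ 0.209 -0.043 -0.977] yaw 78.53 w 0.0098 F [4.4 1.  3.2] ff 15.002346932888031 q [-0.55  0.41  1.63  0.09  0.9  -0.4 ]
d [  0.1 -14.3  -4.9] a [-0.05   0.001 -0.   ]
d [  0.  -14.6  -5.3] a [-0.056  0.     0.   ]
d [  0.  -14.9  -5. ] a [-0.056 -0.    -0.   ]
d [ -0.  -15.1  -4.7] a [-0.056  0.     0.   ]
d [  0.  -15.3  -4.4] a [-0.056 -0.     0.   ]
```

```bash

python3 -m jog '[{"dx":0,"dy":-14.3,"dz":-5,"ax":-0.054,"ay":0,"az":0,"hand":1},{"dx":0,"dy":-14.6,"dz":-5.3,"ax":-0.056,"ay":0,"az":0,"hand":1},{"dx":0,"dy":-14.9,"dz":-5,"ax":-0.056,"ay":0,"az":0,"hand":1},{"dx":0,"dy":-15.1,"dz":-4.7,"ax":-0.056,"ay":0,"az":0,"hand":1},{"dx":0,"dy":-15.3,"dz":-4.4,"ax":-0.056,"ay":0,"az":0,"hand":1}]' 15 |tail -3
python3 -c "
from g import *
where(); arc(60,98,28,42,6)"
```

```text
contact_force: [5.6, 5.2, 8.8]
grip_width: 0.0093
finger_force: 15.0
t 5.92 g [ 0.507  -0.1687  0.1824] z [ 0.466 -0.096 -0.88 ] yaw 78.5 w 0.0093 F [5.6 5.2 8.8] ff 15.001125633716583 q [-0.63  0.22  1.92  0.37  0.58 -0.69]
d [  0.2 -14.2  -3.5] a [-0.034  0.002  0.   ]
d [  0.  -14.   -3.8] a [-0.041 -0.    -0.   ]
d [ -0.  -14.2  -3.3] a [-0.041  0.    -0.   ]
d [ -0.  -14.4  -2.7] a [-0.041  0.    -0.   ]
d [  0.  -14.6  -2.1] a [-0.041 -0.     0.   ]
d [ -0.  -14.7  -1.5] a [-0.041 -0.     0.   ]
```

```bash
python3 -c "
from g import *
arc(60,98,28,34,6)"
```

```text
d [  0.2 -10.6  -3.6] a [-0.01   0.002  0.   ]
d [  0.  -10.5  -3.7] a [-0.017  0.    -0.   ]
d [ -0.  -10.8  -3. ] a [-0.017  0.     0.   ]
d [ -0.  -11.1  -2.2] a [-0.017 -0.     0.   ]
d [  0.  -11.2  -1.4] a [-0.017  0.    -0.   ]
d [ -0.  -11.3  -0.6] a [-0.017  0.    -0.   ]
```

```bash

python3 -m jog '[{"dx":0,"dy":-10.6,"dz":-3.6,"ax":-0.013,"ay":0,"az":0,"hand":1},{"dx":0,"dy":-10.5,"dz":-3.7,"ax":-0.017,"ay":0,"az":0,"hand":1},{"dx":0,"dy":-10.8,"dz":-3,"ax":-0.017,"ay":0,"az":0,"hand":1},{"dx":0,"dy":-11.1,"dz":-2.2,"ax":-0.017,"ay":0,"az":0,"hand":1},{"dx":0,"dy":-11.2,"dz":-1.4,"ax":-0.017,"ay":0,"az":0,"hand":1}]' 15 |tail -3
python3 -m jog '[{"dx":0,"dy":-11.3,"dz":-0.6,"ax":-0.017,"ay":0,"az":0,"hand":1},{"dx":0,"dy":0,"dz":0,"ax":0,"ay":0,"az":0,"hand":1}]' 15 |tail -3
python3 -c "
from g import *
where(); 
o=arm.get_obs();R=o['ee_rot'];g=o['eef_pos']+.152*R[:,2]; a=np.radians(PS)
d=g[:2]-A; x=d@[np.cos(a),np.sin(a)]; print('bar',x,g[2],'h',np.degrees(np.arctan2(g[2]-.098,x+.143))-24, np.hypot(g[2]-.098,x+.143))"
```

```text
contact_force: [1.4, -0.0, 0.9]
grip_width: 0.0095
finger_force: 15.0
contact_force: [-1.6, 1.1, 4.9]
grip_width: 0.0092
finger_force: 15.0
t 6.8 g [ 0.4551 -0.158   0.1671] z [ 0.542 -0.11  -0.833] yaw 78.52 w 0.0092 F [-1.6  1.1  4.9] ff 15.001688450574875 q [-0.71  0.12  2.13  0.66  0.46 -1.05]
bar -0.18632977526280445 0.16290032536828955 h 99.72848898715131 0.0780353872114119
```

```bash

python3 -m jog '[{"dx":0,"dy":0,"dz":0,"ax":0,"ay":0,"az":0,"hand":0.62},{"dx":0,"dy":-3,"dz":0,"ax":0,"ay":0,"az":0,"hand":0.62},{"dx":0,"dy":-4,"dz":-5,"ax":0,"ay":0,"az":0,"hand":0.62},{"dx":0,"dy":0,"dz":-20,"ax":0,"ay":0,"az":0,"hand":0.62},{"dx":0,"dy":0,"dz":-30,"ax":0,"ay":0,"az":0,"hand":0.62}]' 15 |tail -3
python3 -m jog '[{"dx":0,"dy":0,"dz":-40,"ax":0,"ay":0,"az":0,"hand":0.62},{"dx":0,"dy":0,"dz":-40,"ax":0,"ay":0,"az":0,"hand":0},{"dx":0,"dy":0,"dz":0,"ax":0.14,"ay":0,"az":0,"hand":-0.4},{"dx":0,"dy":0,"dz":0,"ax":0.14,"ay":0,"az":0,"hand":-0.4},{"dx":0,"dy":0,"dz":0,"ax":0.14,"ay":0,"az":0,"hand":-0.4}]' 15 |tail -3
python3 -c "
from g import *
shot('side','side3.png'); shot('top','top3.png');from m import blocks
where(); blocks('top3'); go((.417,.2135),.15,0)
"
```

```text
contact_force: [0.6, -0.5, 0.9]
grip_width: 0.0166
finger_force: 0.0
contact_force: [-0.9, 0.0, -0.5]
grip_width: 0.0545
finger_force: 0.0
t 8.15 g [ 0.3205 -0.1306  0.253 ] z [ 0.16  -0.033 -0.987] yaw 78.57 w 0.0611 F [0.4 0.7 1.1] ff 0.0 q [-0.79 -0.19  2.06  0.1   1.14 -0.63]
top3 [236 134  19  18 123] c [754.7 215.5] size [38.2 51. ] ang 16.7 z [0.033  0.064  0.0743]
top3 [  83  138   32  121 2111] c [617.4 671.1] size [377.1  54. ] ang 8.6 z [0.0328 0.0389 0.0443]
top3 [124 139  27 125 782] c [602.4 555.4] size [393.4  33.1] ang 8.8 z [0.0283 0.0308 0.0354]
top3 [385 184  13  21  66] c [ 578.8 -229.4] size [69.9 16.8] ang 25.3 z [0.0283 0.0382 0.0462]
top3 [191 195  25  23 223] c [567.7 351.6] size [42.9 59.5] ang 37.7 z [0.029  0.0397 0.0486]
top3 [326 212  39   9  93] c [512.1 -78.8] size [117.4   2.4] ang 78.5 z [0.0288 0.048  0.0707]
top3 [392 223  34   6  73] c [ 473.8 -265.1] size [97.5  2.8] ang 78.4 z [0.0317 0.0478 0.0702]
top3 [447 227  19  17 228] c [ 440.3 -410. ] size [44.9 47.4] ang 38.2 z [0.0303 0.0533 0.0595]
top3 [239 246  21   8 117] c [428.2 213.9] size [17.7 60.1] ang 2.9 z [0.0293 0.0389 0.0473]
top3 [198 251  20  11 104] c [413.9 340.2] size [61.4 17.2] ang 71.2 z [0.0294 0.0392 0.047 ]
top3 [240 254  21   8 100] c [405.3 213.4] size [17.1 59.8] ang 3.5 z [0.0308 0.0394 0.0488]
top3 [  83  257   50   91 3703] c [300.2 631.9] size [241.7 125. ] ang 5.7 z [0.0429 0.0526 0.0593]
top3 [194 260  22  10 106] c [392.4 347.4] size [60.2 17.1] ang 71.9 z [0.0297 0.0404 0.0485]
top3 [512 317  15  34 163] c [ 144.5 -563.4] size [25.4 96.5] ang 67.6 z [0.0281 0.0307 0.035 ]
turn [ 0.138 -0.113  1.368] deg 79.0 | shift after [ 120.1 -339.3  101.1] | q6 now -0.63 t 8.15 g [ 0.3205 -0.1306  0.253 ]
```

View pics/side3.png

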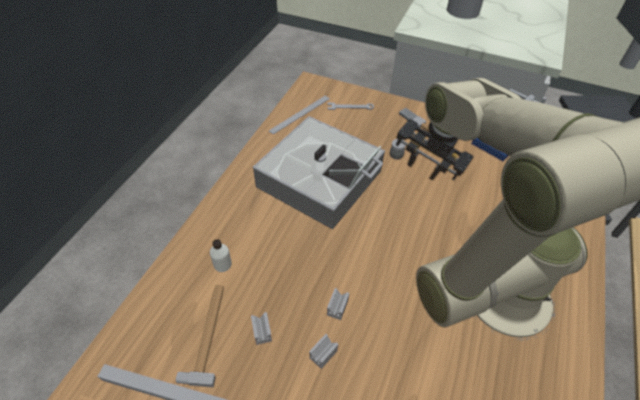

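Side view: the hatch rests open on its stop (372,163), and nothing has been disturbed. The blocks are where they were, so I'm going for block 1.

```bash
python3 -c "
from g import *
go((.4168,.2136),.13,92.5)"
```

```text
turn [ 0.164  0.02  -0.243] deg 16.8 | shift after [333.8 134.6 121.1] | q6 now -0.63 t 8.15 g [ 0.3205 -0.1306  0.253 ]
```

```bash

python3 -m jog '[{"dx":0,"dy":0,"dz":0,"ax":0.082,"ay":0.01,"az":-0.121,"hand":-0.3},{"dx":0,"dy":0,"dz":0,"ax":0.082,"ay":0.01,"az":-0.122,"hand":-0.3},{"dx":48,"dy":19,"dz":0,"ax":0,"ay":0,"az":0,"hand":-0.3},{"dx":48,"dy":19,"dz":0,"ax":0,"ay":0,"az":0,"hand":-0.3},{"dx":48,"dy":19,"dz":0,"ax":0,"ay":0,"az":0,"hand":-0.3}]' >/dev/null
python3 -m jog '[{"dx":48,"dy":19,"dz":20,"ax":0,"ay":0,"az":0,"hand":-0.3},{"dx":48,"dy":19,"dz":25,"ax":0,"ay":0,"az":0,"hand":-0.3},{"dx":48,"dy":20,"dz":40,"ax":0,"ay":0,"az":0,"hand":-0.3},{"dx":45,"dy":20,"dz":36,"ax":0,"ay":0,"az":0,"hand":-0.3},{"dx":0,"dy":0,"dz":0,"ax":0,"ay":0,"az":0,"hand":-0.3}]' |tail -3
python3 -c "
from g import *
go((.4168,.2136),.0375,92.5); where(); shot('wrist','w4.png')"
```

```text
contact_force: [0.1, 0.2, 0.5]
grip_width: 0.0573
finger_force: 0.0
turn [-0.003 -0.001  0.003] deg 0.2 | shift after [ 1.5  0.6 91.7] | q6 now 0.17 t 9.4 g [0.4158 0.2122 0.1292]
t 9.4 g [0.4158 0.2122 0.1292] z [-0.003  0.001 -1.   ] yaw 92.67 w 0.0573 F [0.1 0.2 0.5] ff 0.0 q [0.22 0.34 1.83 0.   0.97 0.17]
```

View pics/w4.png

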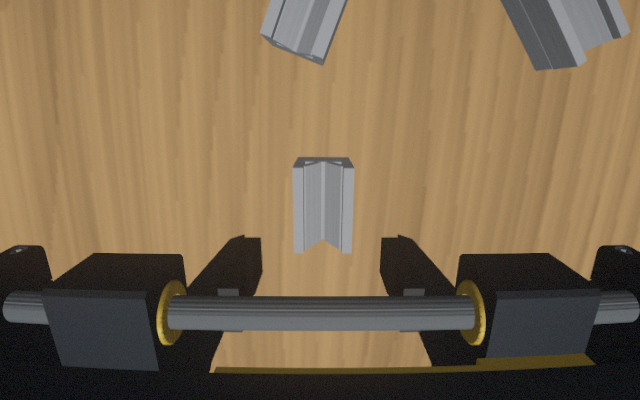

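The wrist view shows block 1 at (323,205), straight and midway between the fingers. Lowering and gripping.

```bash

python3 -m jog '[{"dx":1.5,"dy":0.5,"dz":40,"ax":0,"ay":0,"az":0,"hand":-0.3},{"dx":0,"dy":0,"dz":35,"ax":0,"ay":0,"az":0,"hand":-0.3},{"dx":0,"dy":0,"dz":16,"ax":0,"ay":0,"az":0,"hand":-0.3},{"dx":0,"dy":0,"dz":0,"ax":0,"ay":0,"az":0,"hand":-0.3},{"dx":0,"dy":0,"dz":0,"ax":0,"ay":0,"az":0,"hand":1}]' 45 |tail -3
python3 -m jog '[{"dx":0,"dy":0,"dz":0,"ax":0,"ay":0,"az":0,"hand":1},{"dx":0,"dy":0,"dz":0,"ax":0,"ay":0,"az":0,"hand":1},{"dx":0,"dy":0,"dz":0,"ax":0,"ay":0,"az":0,"hand":1}]' 45 |tail -3
python3 -m jog '[{"dx":0,"dy":0,"dz":-15,"ax":0,"ay":0,"az":0,"hand":1},{"dx":0,"dy":0,"dz":-35,"ax":0,"ay":0,"az":0,"hand":1},{"dx":0,"dy":0,"dz":-50,"ax":0,"ay":0,"az":0,"hand":1},{"dx":0,"dy":0,"dz":-50,"ax":0,"ay":0,"az":0,"hand":1},{"dx":0,"dy":0,"dz":-50,"ax":0,"ay":0,"az":0,"hand":1}]' 45 |tail -3
python3 -c "
from g import *
where(); go(st(-.09,0),.24,PS+180)"
```

```text
contact_force: [-0.5, 0.4, -0.1]
grip_width: 0.0494
finger_force: 0.0
contact_force: [-3.2, -2.5, 9.7]
grip_width: 0.0398
finger_force: 45.0
contact_force: [1.8, 0.5, -4.9]
grip_width: 0.0396
finger_force: 45.0
t 11.07 g [0.4163 0.2118 0.2434] z [ 0.002 -0.    -1.   ] yaw 92.5 w 0.0396 F [ 1.8  0.5 -4.9] ff 44.997511859983206 q [ 0.22  0.2   1.69 -0.    1.26  0.18]
turn [ 1.000e-03  1.000e-03 -1.327e+00] deg 76.0 | shift after [-210.7 -354.4    3.4] | q6 now 0.18 t 11.07 g [0.4163 0.2118 0.2434]
```

```bash

python3 -m jog '[{"dx":0,"dy":0,"dz":-4,"ax":0,"ay":0,"az":-0.133,"hand":1},{"dx":0,"dy":0,"dz":-4,"ax":0,"ay":0,"az":-0.133,"hand":1},{"dx":0,"dy":0,"dz":-4,"ax":0,"ay":0,"az":-0.133,"hand":1},{"dx":0,"dy":0,"dz":-4,"ax":0,"ay":0,"az":-0.133,"hand":1},{"dx":0,"dy":0,"dz":-4,"ax":0,"ay":0,"az":-0.133,"hand":1}]' 45 >/dev/null
python3 -m jog '[{"dx":0,"dy":0,"dz":0,"ax":0,"ay":0,"az":-0.133,"hand":1},{"dx":0,"dy":0,"dz":0,"ax":0,"ay":0,"az":-0.133,"hand":1},{"dx":0,"dy":0,"dz":0,"ax":0,"ay":0,"az":-0.133,"hand":1},{"dx":0,"dy":0,"dz":0,"ax":0,"ay":0,"az":-0.133,"hand":1},{"dx":0,"dy":0,"dz":0,"ax":0,"ay":0,"az":-0.13,"hand":1}]' 45 >/dev/null
python3 -m jog '[{"dx":-21,"dy":-35,"dz":0,"ax":0,"ay":0,"az":0,"hand":1},{"dx":-21,"dy":-35,"dz":0,"ax":0,"ay":0,"az":0,"hand":1},{"dx":-21,"dy":-35,"dz":0,"ax":0,"ay":0,"az":0,"hand":1},{"dx":-21,"dy":-35,"dz":0,"ax":0,"ay":0,"az":0,"hand":1},{"dx":-21,"dy":-35,"dz":0,"ax":0,"ay":0,"az":0,"hand":1}]' 45 >/dev/null
python3 -m jog '[{"dx":-21,"dy":-36,"dz":0,"ax":0,"ay":0,"az":0,"hand":1},{"dx":-21,"dy":-36,"dz":0,"ax":0,"ay":0,"az":0,"hand":1},{"dx":-21,"dy":-36,"dz":0,"ax":0,"ay":0,"az":0,"hand":1},{"dx":-21,"dy":-36,"dz":0,"ax":0,"ay":0,"az":0,"hand":1},{"dx":-21,"dy":-35,"dz":0,"ax":0,"ay":0,"az":0,"hand":1}]' 45 |tail -3
python3 -c "
from g import *
where(); go(st(-.09,0),.0635,PS+180); shot('wrist','w5.png');shot('side','side5.png')"
```

```text
contact_force: [0.5, 0.6, -3.5]
grip_width: 0.0397
finger_force: 45.0
t 13.57 g [ 0.5523 -0.1779  0.2619] z [ 0.001  0.    -1.   ] yaw 168.53 w 0.0397 F [ 0.5  0.6 -3.5] ff 44.998506400734186 q [-0.51  0.43  1.32  0.    1.39 -1.88]
turn [ 0.     0.001 -0.   ] deg 0.1 | shift after [-1.000e-01  5.000e-01  1.984e+02] | q6 now -1.88 t 13.57 g [ 0.5523 -0.1779  0.2619]
```

View pics/w5.png

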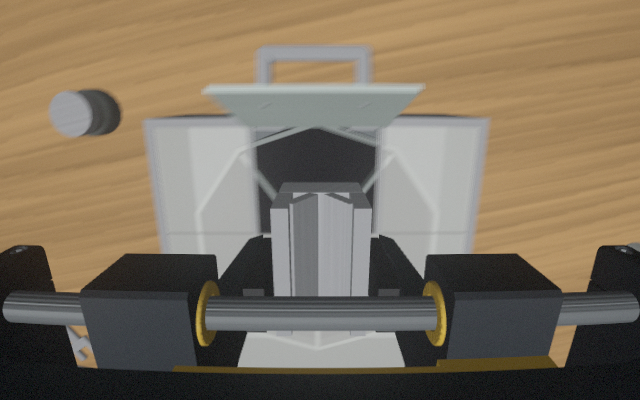

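The wrist view shows block 1 held straight, with the window dark around (317,160) and the open hatch at (315,105). Before going down I'll check how far the camera sticks out.

```bash
python3 -c "
from g import *
c=eyes.calibration('wrist');T=np.linalg.inv(c['camera_from_world']);o=arm.get_obs();print(o['ee_rot'].T@(T[:3,3]-o['eef_pos']), (o['ee_rot'].T@T[:3,:3]).round(2).tolist())
p=load('w5'); P=cloud(p,p['d']); L=P[...,:2]-A; a=np.radians(PS); L=L@np.array([[np.cos(a),-np.sin(a)],[np.sin(a),np.cos(a)]])
for uv in ((90,315),(110,315),(125,315),(65,270),(190,320)): print(uv,L[uv],P[uv][2])"
```

```text
[ 0.07034569 -0.00041221  0.01961695] [[0.0, -0.96, -0.28], [1.0, 0.0, -0.0], [0.0, -0.28, 0.96]]
(90, 315) [-0.16624418 -0.0042366 ] 0.19140341801941094
(110, 315) [-0.15400893 -0.00499764] 0.14995720116806296
(125, 315) [-0.14036234 -0.00586918] 0.10249985119102462
(65, 270) [-0.18221739 -0.03283019] 0.16769524723662654
(190, 320) [-0.11932408 -0.00129036] 0.236072595920729
```

```bash

for i in 1 2 3 4; do python3 -m jog '[{"dx":0,"dy":0,"dz":0,"ax":0,"ay":0,"az":0.157,"hand":1},{"dx":0,"dy":0,"dz":0,"ax":0,"ay":0,"az":0.157,"hand":1},{"dx":0,"dy":0,"dz":0,"ax":0,"ay":0,"az":0.157,"hand":1},{"dx":0,"dy":0,"dz":0,"ax":0,"ay":0,"az":0.157,"hand":1},{"dx":0,"dy":0,"dz":0,"ax":0,"ay":0,"az":0.157,"hand":1}]' 45 |tail -2; done
python3 -c "
from g import *
where(); go(st(-.088,0),.0635,PS)"
```

```text
grip_width: 0.0397
finger_force: 45.0
grip_width: 0.0396
finger_force: 45.0
grip_width: 0.0394
finger_force: 45.0
grip_width: 0.0397
finger_force: 45.0
t 16.18 g [ 0.5519 -0.1761  0.2617] z [ 0.001  0.    -1.   ] yaw -11.65 w 0.0397 F [-0.2 -0.1 -4.4] ff 44.99294095672667 q [-0.51  0.43  1.32  0.    1.39  1.26]
turn [-0.    -0.001 -0.003] deg 0.2 | shift after [  2.7   1.2 198.2] | q6 now 1.26 t 16.18 g [ 0.5519 -0.1761  0.2617]
```

```bash

python3 -m jog '[{"dx":2.5,"dy":1,"dz":45,"ax":0,"ay":0,"az":0,"hand":1},{"dx":0,"dy":0,"dz":45,"ax":0,"ay":0,"az":0,"hand":1},{"dx":0,"dy":0,"dz":40,"ax":0,"ay":0,"az":0,"hand":1},{"dx":0,"dy":0,"dz":30,"ax":0,"ay":0,"az":0,"hand":1},{"dx":0,"dy":0,"dz":20,"ax":0,"ay":0,"az":0,"hand":1}]' 45 |tail -3
python3 -m jog '[{"dx":0,"dy":0,"dz":10,"ax":0,"ay":0,"az":0,"hand":1},{"dx":0,"dy":0,"dz":6,"ax":0,"ay":0,"az":0,"hand":1},{"dx":0,"dy":0,"dz":0,"ax":0,"ay":0,"az":0,"hand":1}]' 45 |tail -3
python3 -c "
from g import *
where(); go(st(-.088,0),.0625,PS)"
```

```text
contact_force: [0.9, 0.5, -4.5]
grip_width: 0.0399
finger_force: 45.0
contact_force: [0.3, 0.1, -4.2]
grip_width: 0.0395
finger_force: 45.0
t 17.18 g [ 0.5553 -0.1785  0.0663] z [ 0.003 -0.001 -1.   ] yaw -11.37 w 0.0395 F [ 0.3  0.1 -4.2] ff 44.99789122492075 q [-0.51  0.65  1.52  0.    0.97  1.26]
turn [ 0.001 -0.003  0.001] deg 0.2 | shift after [-0.7 -0.3  3.8] | q6 now 1.26 t 17.18 g [ 0.5553 -0.1785  0.0663]
```

Down to the floor in small steps, release slightly, then up.

```bash

python3 -m jog '[{"dx":0,"dy":0,"dz":2,"ax":0,"ay":0,"az":0,"hand":1},{"dx":0,"dy":0,"dz":1.5,"ax":0,"ay":0,"az":0,"hand":1},{"dx":0,"dy":0,"dz":0,"ax":0,"ay":0,"az":0,"hand":1}]' 45 |tail -3
python3 -m jog '[{"dx":0,"dy":0,"dz":0,"ax":0,"ay":0,"az":0,"hand":-0.2},{"dx":0,"dy":0,"dz":0,"ax":0,"ay":0,"az":0,"hand":-0.2},{"dx":0,"dy":0,"dz":0,"ax":0,"ay":0,"az":0,"hand":-0.2},{"dx":0,"dy":0,"dz":-15,"ax":0,"ay":0,"az":0,"hand":-0.2},{"dx":0,"dy":0,"dz":-40,"ax":0,"ay":0,"az":0,"hand":-0.2}]' 45 |tail -3
python3 -m jog '[{"dx":0,"dy":0,"dz":-50,"ax":0,"ay":0,"az":0,"hand":0.2},{"dx":0,"dy":0,"dz":-15,"ax":0,"ay":0,"az":0,"hand":0.2},{"dx":0,"dy":0,"dz":0,"ax":0,"ay":0,"az":0,"hand":0.2}]' 45 |tail -3
python3 -c "
from g import *
where(); go(A,.128,PS+90); go(A,.128,PS-90);shot('wrist','w6.png')"
```

```text
contact_force: [-14.3, 5.3, 30.1]
grip_width: 0.0394
finger_force: 45.0
contact_force: [0.6, -0.5, 0.2]
grip_width: 0.0528
finger_force: 0.0
contact_force: [0.7, 0.5, -0.7]
grip_width: 0.0352
finger_force: 0.0
t 18.55 g [ 0.5549 -0.1784  0.1825] z [ 0.003 -0.001 -1.   ] yaw -11.38 w 0.0352 F [ 0.7  0.5 -0.7] ff 0.0 q [-0.51  0.5   1.42  0.    1.21  1.26]
turn [ 0.003 -0.002 -1.57 ] deg 89.9 | shift after [ 0.4 87.7 54.5] | q6 now 1.26 t 18.55 g [ 0.5549 -0.1784  0.1825]
turn [-0.002 -0.003  1.572] deg 90.1 | shift after [ -0.4 -87.7  54.5] | q6 now 1.26 t 18.55 g [ 0.5549 -0.1784  0.1825]
```

View pics/w6.png

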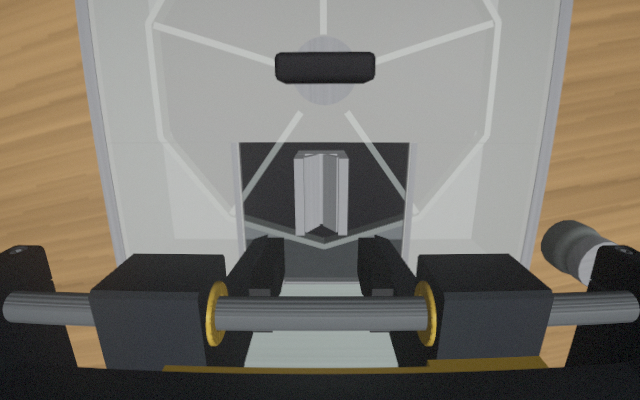

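Wrist view: block 1 lies squarely in pocket 0 at (322,195), and the handle is at (325,67). Now I'll turn the carousel by -72°.

```bash

for i in 1 2; do python3 -m jog '[{"dx":0,"dy":0,"dz":0,"ax":0,"ay":0,"az":-0.157,"hand":0.2},{"dx":0,"dy":0,"dz":0,"ax":0,"ay":0,"az":-0.157,"hand":0.2},{"dx":0,"dy":0,"dz":0,"ax":0,"ay":0,"az":-0.157,"hand":0.2},{"dx":0,"dy":0,"dz":0,"ax":0,"ay":0,"az":-0.157,"hand":0.2},{"dx":0,"dy":0,"dz":0,"ax":0,"ay":0,"az":-0.157,"hand":0.2}]' |tail -1; done
python3 -m jog '[{"dx":0,"dy":44,"dz":0,"ax":0,"ay":0,"az":0,"hand":0.2},{"dx":0,"dy":43.5,"dz":0,"ax":0,"ay":0,"az":0,"hand":0.2},{"dx":0,"dy":0,"dz":0,"ax":0,"ay":0,"az":0,"hand":0.2}]' |tail -3
python3 -c "
from g import *
where(); go(A,.13,PS+90)"
```

```text
finger_force: 0.0
finger_force: 0.0
contact_force: [0.1, 0.4, -0.7]
grip_width: 0.0354
finger_force: 0.0
t 20.23 g [ 0.6413 -0.1956  0.1784] z [-0.002  0.001 -1.   ] yaw 78.6 w 0.0354 F [ 0.1  0.4 -0.7] ff 0.0 q [-0.47  0.7   1.1   0.    1.34 -0.27]
turn [-0.003 -0.001  0.001] deg 0.2 | shift after [ 0.3 -1.2 48.4] | q6 now -0.27 t 20.23 g [ 0.6413 -0.1956  0.1784]
```

```bash

python3 -m jog '[{"dx":0,"dy":-1,"dz":25,"ax":0,"ay":0,"az":0,"hand":0.2},{"dx":0,"dy":0,"dz":23,"ax":0,"ay":0,"az":0,"hand":0.2},{"dx":0,"dy":0,"dz":0,"ax":0,"ay":0,"az":0,"hand":1},{"dx":0,"dy":0,"dz":0,"ax":0,"ay":0,"az":0,"hand":1},{"dx":0,"dy":0,"dz":0,"ax":0,"ay":0,"az":0,"hand":1}]' 40|tail -3
python3 -m jog '[{"dx":0,"dy":0,"dz":0,"ax":0,"ay":0,"az":0.13,"hand":1},{"dx":0,"dy":0,"dz":0,"ax":0,"ay":0,"az":0.14,"hand":1},{"dx":0,"dy":0,"dz":0,"ax":0,"ay":0,"az":0.14,"hand":1},{"dx":0,"dy":0,"dz":0,"ax":0,"ay":0,"az":0.14,"hand":1},{"dx":0,"dy":0,"dz":0,"ax":0,"ay":0,"az":0.14,"hand":1}]' 40|tail -3
python3 -m jog '[{"dx":0,"dy":0,"dz":0,"ax":0,"ay":0,"az":0.14,"hand":1},{"dx":0,"dy":0,"dz":0,"ax":0,"ay":0,"az":0.14,"hand":1},{"dx":0,"dy":0,"dz":0,"ax":0,"ay":0,"az":0.14,"hand":1},{"dx":0,"dy":0,"dz":0,"ax":0,"ay":0,"az":0.147,"hand":1},{"dx":0,"dy":0,"dz":0,"ax":0,"ay":0,"az":0,"hand":1}]' 40|tail -3
python3 -c "
from g import *
where()"
```

```text
contact_force: [14.3, -2.6, -8.7]
grip_width: 0.0133
finger_force: 40.1
contact_force: [22.0, -7.5, -13.4]
grip_width: 0.0142
finger_force: 40.1
contact_force: [24.0, -10.6, -14.5]
grip_width: 0.0136
finger_force: 40.2
t 22.1 g [ 0.6426 -0.1975  0.1345] z [ 0.012 -0.005 -1.   ] yaw 6.4 w 0.0136 F [ 24.  -10.6 -14.5] ff 40.1968264952302 q [-0.47  0.74  1.16  0.    1.23  0.99]
```

```bash
sed -i 's/A=np.array(\[.6405,-.1953\])/A=np.array([.642,-.197])/' g.py
python3 -m jog '[{"dx":0,"dy":0,"dz":0,"ax":0,"ay":0,"az":0,"hand":0.2},{"dx":0,"dy":0,"dz":0,"ax":0,"ay":0,"az":0,"hand":0.2},{"dx":0,"dy":0,"dz":-30,"ax":0,"ay":0,"az":0,"hand":0.2},{"dx":0,"dy":0,"dz":-50,"ax":0,"ay":0,"az":0,"hand":0.2},{"dx":0,"dy":0,"dz":-40,"ax":0,"ay":0,"az":0,"hand":-0.3}]' |tail -3
python3 -c "
from g import *
shot('wrist','w7.png'); shot('top','top7.png');from m import blocks
where(); blocks('top7'); go((.4031,.3438),.15,71.4)
"
```

```text
contact_force: [0.3, -1.2, 0.1]
grip_width: 0.0433
finger_force: 0.0
t 22.82 g [ 0.6403 -0.1957  0.2596] z [ 0.009 -0.004 -1.   ] yaw 6.57 w 0.0512 F [ 0.5  0.6 -0.4] ff 0.0 q [-0.47  0.64  0.99  0.    1.5   0.98]
top7 [236 133  18  19 132] c [759.5 217.3] size [46.  50.6] ang 9.1 z [0.0323 0.0658 0.074 ]
top7 [  83  139   33  120 2127] c [616.1 671.2] size [375.7  54.6] ang 8.4 z [0.0321 0.0389 0.0443]
top7 [123 138  27 126 813] c [604.2 556. ] size [396.4  33.4] ang 8.9 z [0.0282 0.0308 0.0352]
top7 [191 195  25  23 235] c [568.7 351.4] size [43.4 60.2] ang 35.7 z [0.0291 0.0388 0.0482]
top7 [392 223  34   6  74] c [ 474.2 -264.6] size [96.8  2.2] ang 78.4 z [0.0295 0.0517 0.0707]
top7 [447 227  19  17 227] c [ 440.  -407.9] size [46.2 46.5] ang 26.2 z [0.0306 0.0534 0.0587]
top7 [198 251  20  11 101] c [415.  340.7] size [60.6 15.4] ang 70.5 z [0.0294 0.039  0.0468]
top7 [  83  257   50   91 3698] c [300.4 631.3] size [241.6 124.2] ang 5.8 z [0.0425 0.0527 0.0594]
top7 [194 259  23  11 108] c [392.8 347.9] size [61.2 17.5] ang 71.7 z [0.0291 0.0393 0.0473]
top7 [512 311  17  40 213] c [ 150.5 -566.2] size [ 25.9 115.1] ang 68.7 z [0.0283 0.0305 0.0346]
turn [ 0.01  -0.005 -1.132] deg 64.8 | shift after [ 435.5 -395.4  109.6] | q6 now 0.98 t 22.82 g [ 0.6403 -0.1957  0.2596]
```

View pics/w7.png

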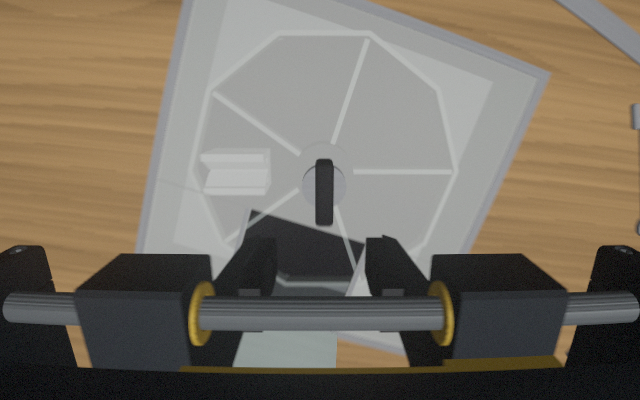

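The wrist view shows block 1 carried round to (238,172) and an empty pocket under the window. Going for block 2.

```bash

python3 -m jog '[{"dx":0,"dy":0,"dz":0,"ax":0.01,"ay":-0.005,"az":-0.142,"hand":-0.3},{"dx":0,"dy":0,"dz":0,"ax":0,"ay":0,"az":-0.142,"hand":-0.3},{"dx":0,"dy":0,"dz":0,"ax":0,"ay":0,"az":-0.142,"hand":-0.3},{"dx":0,"dy":0,"dz":0,"ax":0,"ay":0,"az":-0.142,"hand":-0.3},{"dx":0,"dy":0,"dz":0,"ax":0,"ay":0,"az":-0.142,"hand":-0.3}]' |tail -1
python3 -m jog '[{"dx":0,"dy":0,"dz":0,"ax":0,"ay":0,"az":-0.142,"hand":-0.3},{"dx":0,"dy":0,"dz":0,"ax":0,"ay":0,"az":-0.142,"hand":-0.3},{"dx":0,"dy":0,"dz":0,"ax":0,"ay":0,"az":-0.138,"hand":-0.3},{"dx":36,"dy":-33,"dz":0,"ax":0,"ay":0,"az":0,"hand":-0.3},{"dx":36,"dy":-33,"dz":0,"ax":0,"ay":0,"az":0,"hand":-0.3}]' |tail -1
python3 -m jog '[{"dx":36,"dy":-33,"dz":0,"ax":0,"ay":0,"az":0,"hand":-0.3},{"dx":36,"dy":-33,"dz":0,"ax":0,"ay":0,"az":0,"hand":-0.3},{"dx":36,"dy":-33,"dz":0,"ax":0,"ay":0,"az":0,"hand":-0.3},{"dx":36,"dy":-33,"dz":0,"ax":0,"ay":0,"az":0,"hand":-0.3},{"dx":36,"dy":-33,"dz":0,"ax":0,"ay":0,"az":0,"hand":-0.3}]' |tail -1
python3 -m jog '[{"dx":36,"dy":-33,"dz":0,"ax":0,"ay":0,"az":0,"hand":-0.3},{"dx":36,"dy":-33,"dz":25,"ax":0,"ay":0,"az":0,"hand":-0.3},{"dx":36,"dy":-33,"dz":30,"ax":0,"ay":0,"az":0,"hand":-0.3},{"dx":36,"dy":-33,"dz":30,"ax":0,"ay":0,"az":0,"hand":-0.3},{"dx":36,"dy":-32,"dz":25,"ax":0,"ay":0,"az":0,"hand":-0.3}]' |tail -1
python3 -m jog '[{"dx":3,"dy":0,"dz":0,"ax":0,"ay":0,"az":0,"hand":-0.3},{"dx":0,"dy":0,"dz":0,"ax":0,"ay":0,"az":0,"hand":-0.3}]'|tail -1
python3 -c "
from g import *
go((.4039,.3443),.0375,71.3); where()
c=load('w4');p,d,k=shot('wrist','w8.png');P=cloud(k,d);m=(P[...,2]>.03)&(P[...,2]<.06)
n,l,s,_=cv2.connectedComponentsWithStats(m.astype(np.uint8))
for i in range(1,n):
    if s[i,4]>800: print(s[i],cv2.minAreaRect((P[l==i][:,:2]*1000).astype(np.float32)))"
```

```text
finger_force: 0.0
finger_force: 0.0
finger_force: 0.0
finger_force: 0.0
finger_force: 0.0
turn [-0.008 -0.006  0.002] deg 0.6 | shift after [  1.1   0.5 112.5] | q6 now 0.8 t 25.57 g [0.4023 0.3447 0.15  ]
t 25.57 g [0.4023 0.3447 0.15  ] z [-0.005  0.009 -1.   ] yaw 71.42 w 0.0571 F [-0.6 -0.6  0.4] ff 0.0 q [0.48 0.43 1.63 0.01 1.08 0.8 ]
[ 505   74   86   66 2418] ((578.3487548828125, 357.2188720703125), (16.574892044067383, 61.778377532958984), 37.597408294677734)
[ 485  104   75   67 1676] ((558.768798828125, 341.9895935058594), (15.960991859436035, 61.908512115478516), 37.201866149902344)
[ 295  161   23   82 1647] ((391.68157958984375, 346.0932312011719), (60.70419692993164, 15.400174140930176), 71.32018280029297)
[ 329  161   23   83 1666] ((415.1543273925781, 338.2138671875), (60.42570877075195, 15.618918418884277), 71.82489013671875)
```

```bash

python3 -m jog '[{"dx":-1,"dy":0.5,"dz":40,"ax":-0.008,"ay":-0.006,"az":0,"hand":-0.3},{"dx":0,"dy":0,"dz":40,"ax":0,"ay":0,"az":0,"hand":-0.3},{"dx":0,"dy":0,"dz":32,"ax":0,"ay":0,"az":0,"hand":-0.3},{"dx":0,"dy":0,"dz":0,"ax":0,"ay":0,"az":0,"hand":-0.3},{"dx":0,"dy":0,"dz":0,"ax":0,"ay":0,"az":0,"hand":1}]' 45 |tail -3
python3 -m jog '[{"dx":0,"dy":0,"dz":0,"ax":0,"ay":0,"az":0,"hand":1},{"dx":0,"dy":0,"dz":0,"ax":0,"ay":0,"az":0,"hand":1},{"dx":0,"dy":0,"dz":0,"ax":0,"ay":0,"az":0,"hand":1}]' 45 |tail -3
python3 -c "
from g import *
where()"
python3 -m jog '[{"dx":0,"dy":0,"dz":-15,"ax":0,"ay":0,"az":0,"hand":1},{"dx":0,"dy":0,"dz":-50,"ax":0,"ay":0,"az":0,"hand":1},{"dx":0,"dy":0,"dz":-50,"ax":0,"ay":0,"az":0,"hand":1},{"dx":0,"dy":0,"dz":-50,"ax":0,"ay":0,"az":0,"hand":1},{"dx":0,"dy":0,"dz":-50,"ax":0,"ay":0,"az":0,"hand":1}]' 45 |tail -3
python3 -m jog '[{"dx":0,"dy":0,"dz":-10,"ax":0,"ay":0,"az":0,"hand":1}]' 45 |tail -3
python3 -c "
from g import *
where(); go(st(-.088,0),.26,PS)"
```

```text
contact_force: [-0.4, 0.3, 0.9]
grip_width: 0.0493
finger_force: 0.0
contact_force: [-1.2, -2.5, 7.9]
grip_width: 0.0398
finger_force: 45.0
t 26.62 g [0.4036 0.3433 0.0394] z [ 0.002  0.001 -1.   ] yaw 71.41 w 0.0398 F [-1.2 -2.5  7.9] ff 45.00396120361984 q [0.48 0.6  1.71 0.   0.83 0.81]
contact_force: [2.0, -0.0, -4.0]
grip_width: 0.0396
finger_force: 45.0
contact_force: [0.1, -0.6, -4.6]
grip_width: 0.0396
finger_force: 45.0
t 27.38 g [0.4032 0.3433 0.2661] z [ 0.005  0.003 -1.   ] yaw 71.42 w 0.0396 F [ 0.1 -0.6 -4.6] ff 44.99951560981572 q [0.48 0.31 1.47 0.   1.35 0.81]
turn [-0.    -0.007  1.446] deg 82.9 | shift after [253.9 481.5   6.1] | q6 now 0.81 t 27.38 g [0.4032 0.3433 0.2661]
```

```bash

for i in 1 2; do python3 -m jog '[{"dx":0,"dy":0,"dz":0,"ax":0,"ay":0,"az":0.1446,"hand":1},{"dx":0,"dy":0,"dz":0,"ax":0,"ay":0,"az":0.1446,"hand":1},{"dx":0,"dy":0,"dz":0,"ax":0,"ay":0,"az":0.1446,"hand":1},{"dx":0,"dy":0,"dz":0,"ax":0,"ay":0,"az":0.1446,"hand":1},{"dx":0,"dy":0,"dz":0,"ax":0,"ay":0,"az":0.1446,"hand":1}]' 45 |tail -1; done
for i in 1 2; do python3 -m jog '[{"dx":23,"dy":44,"dz":0,"ax":0,"ay":0,"az":0,"hand":1},{"dx":23,"dy":44,"dz":0,"ax":0,"ay":0,"az":0,"hand":1},{"dx":23,"dy":44,"dz":0,"ax":0,"ay":0,"az":0,"hand":1},{"dx":23,"dy":44,"dz":0,"ax":0,"ay":0,"az":0,"hand":1},{"dx":23,"dy":44,"dz":0,"ax":0,"ay":0,"az":0,"hand":1}]' 45|tail -2;done
python3 -m jog '[{"dx":24,"dy":41,"dz":0,"ax":0,"ay":-0.006,"az":0,"hand":1},{"dx":0,"dy":0,"dz":0,"ax":0,"ay":0,"az":0,"hand":1},{"dx":0,"dy":0,"dz":0,"ax":0,"ay":0,"az":0,"hand":1}]' 45 |tail -3
python3 -c "
from g import *
where(); go(st(-.088,0),.066,PS);shot('wrist','w9.png');shot('side','side9.png')"
```

```text
finger_force: 45.0
finger_force: 45.0
grip_width: 0.0399
finger_force: 45.0
grip_width: 0.0396
finger_force: 45.0
contact_force: [-0.9, 0.7, -3.9]
grip_width: 0.0396
finger_force: 45.0
t 30.25 g [ 0.555  -0.178   0.2612] z [-0.008  0.003 -1.   ] yaw -11.43 w 0.0396 F [-0.9  0.7 -3.9] ff 44.99959965236485 q [-0.51  0.44  1.3  -0.    1.4   1.26]
turn [-0.002  0.009  0.   ] deg 0.5 | shift after [ -0.3   1.1 195.2] | q6 now 1.26 t 30.25 g [ 0.555  -0.178   0.2612]
```

View pics/w9.png

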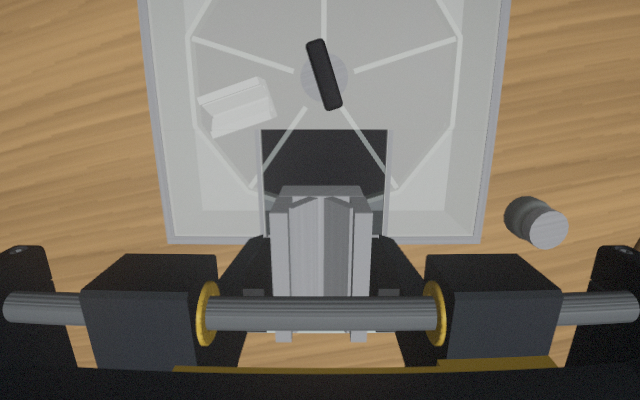

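Wrist view: block 2 is held straight at (320,255) over the empty pocket, and the carousel is on a click. Lowering.

```bash

python3 -m jog '[{"dx":0,"dy":1,"dz":45,"ax":0,"ay":0.009,"az":0,"hand":1},{"dx":0,"dy":0,"dz":45,"ax":0,"ay":0,"az":0,"hand":1},{"dx":0,"dy":0,"dz":40,"ax":0,"ay":0,"az":0,"hand":1},{"dx":0,"dy":0,"dz":30,"ax":0,"ay":0,"az":0,"hand":1},{"dx":0,"dy":0,"dz":20,"ax":0,"ay":0,"az":0,"hand":1}]' 45 |tail -3
python3 -m jog '[{"dx":0,"dy":0,"dz":10,"ax":0,"ay":0,"az":0,"hand":1},{"dx":0,"dy":0,"dz":5,"ax":0,"ay":0,"az":0,"hand":1},{"dx":0,"dy":0,"dz":0,"ax":0,"ay":0,"az":0,"hand":1}]' 45 |tail -3
python3 -c "
from g import *
where(); go(st(-.088,0),.064,PS)"
```

```text
contact_force: [-0.1, -0.3, -4.4]
grip_width: 0.0395
finger_force: 45.0
contact_force: [-0.1, 0.0, -4.0]
grip_width: 0.0397
finger_force: 45.0
t 31.35 g [ 0.557  -0.1798  0.068 ] z [ 0.004 -0.    -1.   ] yaw -11.43 w 0.0397 F [-0.1  0.  -4. ] ff 44.9994726665318 q [-0.51  0.65  1.52  0.    0.97  1.26]
turn [-0.    -0.004  0.   ] deg 0.2 | shift after [-0.8 -0.   4. ] | q6 now 1.26 t 31.35 g [ 0.557  -0.1798  0.068 ]
```

```bash

python3 -m jog '[{"dx":0,"dy":0,"dz":2.5,"ax":0,"ay":0,"az":0,"hand":1},{"dx":0,"dy":0,"dz":1,"ax":0,"ay":0,"az":0,"hand":1},{"dx":0,"dy":0,"dz":0,"ax":0,"ay":0,"az":0,"hand":1}]' 45 |tail -3
python3 -m jog '[{"dx":0,"dy":0,"dz":0,"ax":0,"ay":0,"az":0,"hand":-0.2},{"dx":0,"dy":0,"dz":0,"ax":0,"ay":0,"az":0,"hand":-0.2},{"dx":0,"dy":0,"dz":0,"ax":0,"ay":0,"az":0,"hand":-0.2},{"dx":0,"dy":0,"dz":-15,"ax":0,"ay":0,"az":0,"hand":-0.2},{"dx":0,"dy":0,"dz":-40,"ax":0,"ay":0,"az":0,"hand":-0.2}]' 45 |tail -3
python3 -m jog '[{"dx":0,"dy":0,"dz":-50,"ax":0,"ay":0,"az":0,"hand":0.2},{"dx":0,"dy":0,"dz":-15,"ax":0,"ay":0,"az":-0.157,"hand":0.2},{"dx":0,"dy":0,"dz":0,"ax":0,"ay":0,"az":-0.157,"hand":0.2},{"dx":0,"dy":0,"dz":0,"ax":0,"ay":0,"az":0,"hand":0.2}]' 45 |tail -3
python3 -c "
from g import *
where(); go(A,.132,PS+90-72)
p,d,k=shot('wrist','w10.png'); P=cloud(k,d); m=(P[...,2]>.058)&(P[...,2]<.075)
n,l,s,_=cv2.connectedComponentsWithStats(m.astype(np.uint8))
for i in range(1,n):
    if s[i,4]>300: print(s[i],cv2.minAreaRect((P[l==i][:,:2]*1000).astype(np.float32)),np.percentile(P[l==i][:,2],[5,50,95]))
m=(P[...,2]>.131)&(P[...,2]<.145)&(abs(P[...,0]-.64)<.05)&(abs(P[...,1]+.2)<.05);print('handle',m.sum(),cv2.minAreaRect((P[m][:,:2]*1000).astype(np.float32)),P[m][:,2].mean())"
```

```text
contact_force: [0.6, -0.3, -4.7]
grip_width: 0.0398
finger_force: 45.0
contact_force: [0.8, -0.9, -0.3]
grip_width: 0.0527
finger_force: 0.0
contact_force: [-0.7, 0.0, 0.3]
grip_width: 0.0353
finger_force: 0.0
t 32.85 g [ 0.5566 -0.1799  0.1851] z [ 0.004 -0.001 -1.   ] yaw 6.47 w 0.0353 F [-0.7  0.   0.3] ff 0.0 q [-0.51  0.5   1.41  0.    1.22  0.94]
turn [ 0.001 -0.004 -0.001] deg 0.3 | shift after [83.5 27.  53.1] | q6 now 0.94 t 32.85 g [ 0.5566 -0.1799  0.1851]
[ 285  152   39   77 1186] ((559.8064575195312, -167.0736083984375), (12.754617691040039, 60.31612777709961), 78.2904281616211) [0.05893025 0.06881941 0.07035562]
[ 319  163   40   78 1336] ((554.4461669921875, -193.69493103027344), (13.344253540039062, 60.23229217529297), 78.73662567138672) [0.05884884 0.06850652 0.070377  ]
[284 253  76  32 727] ((496.47955322265625, -187.89401245117188), (64.91278076171875, 2.4527063369750977), 79.2112045288086) [0.05873248 0.06674988 0.07410814]
handle 2837 ((641.7315063476562, -198.5963592529297), (49.56061935424805, 14.57649040222168), 6.563043594360352) 0.13784130747334464
```

Block 2 is flat: its top is at 0.069 with the right size. The handle measures 6.56° as expected. Second turn, cw.

```bash
sed -i 's/A=np.array(\[.642,-.197\])/A=np.array([.6417,-.198])/' g.py
python3 -m jog '[{"dx":42,"dy":14,"dz":0,"ax":0,"ay":-0.004,"az":0,"hand":0.2},{"dx":41,"dy":14,"dz":0,"ax":0,"ay":0,"az":0,"hand":0.2},{"dx":0,"dy":0,"dz":0,"ax":0,"ay":0,"az":0,"hand":0.2},{"dx":0,"dy":0,"dz":25,"ax":0,"ay":0,"az":0,"hand":0.2},{"dx":0,"dy":0,"dz":24,"ax":0,"ay":0,"az":0,"hand":0.2}]' 40 |tail -3
python3 -m jog '[{"dx":0,"dy":0,"dz":0,"ax":0,"ay":0,"az":0,"hand":0.2},{"dx":0,"dy":0,"dz":0,"ax":0,"ay":0,"az":0,"hand":1},{"dx":0,"dy":0,"dz":0,"ax":0,"ay":0,"az":0,"hand":1},{"dx":0,"dy":0,"dz":0,"ax":0,"ay":0,"az":0,"hand":1}]' 40|tail -3
python3 -c "
from g import *
where()"
python3 -m jog '[{"dx":0,"dy":0,"dz":0,"ax":0,"ay":0,"az":0.13,"hand":1},{"dx":0,"dy":0,"dz":0,"ax":0,"ay":0,"az":0.14,"hand":1},{"dx":0,"dy":0,"dz":0,"ax":0,"ay":0,"az":0.14,"hand":1},{"dx":0,"dy":0,"dz":0,"ax":0,"ay":0,"az":0.14,"hand":1},{"dx":0,"dy":0,"dz":0,"ax":0,"ay":0,"az":0.14,"hand":1}]' 40|tail -3
python3 -m jog '[{"dx":0,"dy":0,"dz":0,"ax":0,"ay":0,"az":0.14,"hand":1},{"dx":0,"dy":0,"dz":0,"ax":0,"ay":0,"az":0.14,"hand":1},{"dx":0,"dy":0,"dz":0,"ax":0,"ay":0,"az":0.14,"hand":1},{"dx":0,"dy":0,"dz":0,"ax":0,"ay":0,"az":0.147,"hand":1},{"dx":0,"dy":0,"dz":0,"ax":0,"ay":0,"az":0,"hand":1}]' 40|tail -3
python3 -c "
from g import *
where()"
```

```text
contact_force: [0.8, 0.6, -0.8]
grip_width: 0.0352
finger_force: 0.0
contact_force: [-1.9, 3.9, 6.1]
grip_width: 0.0137
finger_force: 40.0
t 34.02 g [ 0.6417 -0.1978  0.1364] z [ 0. -0. -1.] yaw 6.55 w 0.0137 F [-1.9  3.9  6.1] ff 39.99956843443215 q [-0.47  0.74  1.15 -0.    1.26  0.98]
contact_force: [-4.3, 1.9, 5.0]
grip_width: 0.0137
finger_force: 40.0
contact_force: [-4.1, 1.5, 5.7]
grip_width: 0.0137
finger_force: 40.2
t 35.27 g [ 0.6413 -0.1985  0.1364] z [-0.001 -0.001 -1.   ] yaw -65.59 w 0.0137 F [-4.1  1.5  5.7] ff 40.19620232284069 q [-0.47  0.74  1.15 -0.    1.26  2.24]
```

```bash

python3 -m jog '[{"dx":0,"dy":0,"dz":0,"ax":0,"ay":0,"az":0,"hand":0.2},{"dx":0,"dy":0,"dz":0,"ax":0,"ay":0,"az":0,"hand":0.2},{"dx":0,"dy":0,"dz":-30,"ax":0,"ay":0,"az":0,"hand":0.2},{"dx":0,"dy":0,"dz":-50,"ax":0,"ay":0,"az":0,"hand":0.2},{"dx":0,"dy":0,"dz":-40,"ax":0,"ay":0,"az":0,"hand":-0.3}]' |tail -3
for i in 1 2 3 4; do python3 -m jog '[{"dx":0,"dy":0,"dz":0,"ax":0,"ay":0,"az":-0.16,"hand":-0.3},{"dx":0,"dy":0,"dz":0,"ax":0,"ay":0,"az":-0.16,"hand":-0.3},{"dx":0,"dy":0,"dz":0,"ax":0,"ay":0,"az":-0.16,"hand":-0.3},{"dx":0,"dy":0,"dz":0,"ax":0,"ay":0,"az":-0.16,"hand":-0.3},{"dx":0,"dy":0,"dz":0,"ax":0,"ay":0,"az":-0.16,"hand":-0.3}]' |tail -1; done
python3 -m jog '[{"dx":0,"dy":0,"dz":0,"ax":0,"ay":0,"az":-0.16,"hand":-0.3}]'|tail -1
python3 -c "
from g import *
where();shot('top','top11.png');from m import blocks
blocks('top11'); go((.5683,.3515),.13,127.3)
"
```

```text
contact_force: [0.2, -0.1, -0.0]
grip_width: 0.0431
finger_force: 0.0
finger_force: 0.0
finger_force: 0.0
finger_force: 0.0
finger_force: 0.0
finger_force: 0.0
t 38.52 g [ 0.6417 -0.1982  0.255 ] z [-0.001 -0.001 -1.   ] yaw 127.35 w 0.0574 F [0.5 0.  0.4] ff 0.0 q [-0.47  0.66  0.98 -0.    1.51 -1.13]
top11 [236 133  19  19 131] c [758.8 217. ] size [44.4 50.7] ang 7.5 z [0.031  0.0645 0.0743]
top11 [  83  138   33  121 2122] c [616.5 670.6] size [375.7  56.2] ang 8.5 z [0.0322 0.0388 0.0444]
top11 [123 138  27 126 787] c [604.8 555.9] size [396.8  32.8] ang 9.0 z [0.0283 0.0306 0.0355]
top11 [191 195  20  18 130] c [577.1 358.3] size [20.9 59.8] ang 35.1 z [0.0284 0.039  0.049 ]
top11 [197 203  19  15  96] c [557.4 343.3] size [17.6 59.9] ang 35.6 z [0.0291 0.0398 0.048 ]
top11 [392 223  34   6  72] c [ 474.1 -265.1] size [94.6  2.6] ang 78.1 z [0.0305 0.0493 0.0715]
top11 [447 227  19  17 224] c [ 439.6 -408.4] size [45.6 46.5] ang 27.0 z [0.0324 0.0536 0.0591]
top11 [  83  257   50   91 3693] c [300.4 631.3] size [241.8 123.6] ang 5.7 z [0.0425 0.0526 0.0597]
top11 [511 311  17  40 189] c [ 150.1 -565.7] size [ 24.7 116. ] ang 68.0 z [0.0283 0.0305 0.0345]
turn [-0.001 -0.     0.007] deg 0.4 | shift after [481.8 274.6 125. ] | q6 now -1.13 t 38.58 g [ 0.6417 -0.1983  0.255 ]
```

View pics/top11.png

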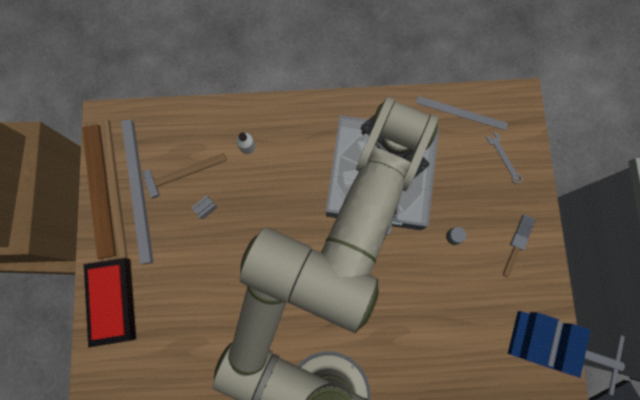

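The top view shows only one block left on the bench, at (204,207); everything else is undisturbed. Going for it.

```bash

for i in 1 2; do python3 -m jog '[{"dx":40,"dy":23,"dz":0,"ax":0,"ay":0,"az":0,"hand":-0.3},{"dx":40,"dy":23,"dz":0,"ax":0,"ay":0,"az":0,"hand":-0.3},{"dx":40,"dy":23,"dz":0,"ax":0,"ay":0,"az":0,"hand":-0.3},{"dx":40,"dy":23,"dz":0,"ax":0,"ay":0,"az":0,"hand":-0.3},{"dx":40,"dy":23,"dz":0,"ax":0,"ay":0,"az":0,"hand":-0.3}]' |tail -1; done
python3 -m jog '[{"dx":40,"dy":23,"dz":30,"ax":0,"ay":0,"az":0,"hand":-0.3},{"dx":40,"dy":22,"dz":40,"ax":0,"ay":0,"az":0,"hand":-0.3},{"dx":0,"dy":0,"dz":35,"ax":0,"ay":0,"az":0.005,"hand":-0.3},{"dx":0,"dy":0,"dz":0,"ax":0,"ay":0,"az":0,"hand":-0.3},{"dx":0,"dy":0,"dz":0,"ax":0,"ay":0,"az":0,"hand":-0.3}]'|tail -1
python3 -c "
from g import *
go((.568,.3505),.0375,127.3); where()
p,d,k=shot('wrist','w12.png');P=cloud(k,d);m=(P[...,2]>.03)&(P[...,2]<.06)
n,l,s,_=cv2.connectedComponentsWithStats(m.astype(np.uint8))
for i in range(1,n):
    if s[i,4]>800: print(s[i],cv2.minAreaRect((P[l==i][:,:2]*1000).astype(np.float32)))"
```

```text
finger_force: 0.0
finger_force: 0.0
finger_force: 0.0
turn [ 0.001  0.001 -0.011] deg 0.6 | shift after [  2.9  -3.4 114.3] | q6 now -0.26 t 40.45 g [0.5727 0.3503 0.1518]
t 40.45 g [0.5727 0.3503 0.1518] z [ 0.001  0.    -1.   ] yaw 126.67 w 0.0573 F [ 0.4  0.1 -0.1] ff 0.0 q [ 0.37  0.72  1.13 -0.    1.28 -0.26]
[ 507    0  133   99 3038] ((655.9961547851562, 562.9855346679688), (131.5185546875, 30.85877227783203), 8.893829345703125)
[ 287  154   24   82 1669] ((559.0490112304688, 342.0968933105469), (15.67591667175293, 60.93929672241211), 37.23166275024414)
[ 322  154   22   82 1614] ((578.4716186523438, 357.14068603515625), (15.103972434997559, 60.20303726196289), 36.908939361572266)
```

```bash

python3 -m jog '[{"dx":1.7,"dy":-3.3,"dz":40,"ax":0,"ay":0,"az":-0.009,"hand":-0.3},{"dx":0,"dy":0,"dz":40,"ax":0,"ay":0,"az":0,"hand":-0.3},{"dx":0,"dy":0,"dz":33,"ax":0,"ay":0,"az":0,"hand":-0.3},{"dx":0,"dy":0,"dz":0,"ax":0,"ay":0,"az":0,"hand":-0.3},{"dx":0,"dy":0,"dz":0,"ax":0,"ay":0,"az":0,"hand":1}]' 45 |tail -3
python3 -m jog '[{"dx":0,"dy":0,"dz":0,"ax":0,"ay":0,"az":0,"hand":1},{"dx":0,"dy":0,"dz":0,"ax":0,"ay":0,"az":0,"hand":1},{"dx":0,"dy":0,"dz":0,"ax":0,"ay":0,"az":0,"hand":1}]' 45 |tail -3
python3 -c "
from g import *
where()"
python3 -m jog '[{"dx":0,"dy":0,"dz":-15,"ax":0,"ay":0,"az":0,"hand":1},{"dx":0,"dy":0,"dz":-50,"ax":0,"ay":0,"az":0,"hand":1},{"dx":0,"dy":0,"dz":-50,"ax":0,"ay":0,"az":0,"hand":1},{"dx":0,"dy":0,"dz":-50,"ax":0,"ay":0,"az":0,"hand":1},{"dx":0,"dy":0,"dz":-50,"ax":0,"ay":0,"az":0,"hand":1}]' 45 |tail -3
python3 -m jog '[{"dx":0,"dy":0,"dz":-10,"ax":0,"ay":0,"az":0,"hand":1}]' 45 |tail -3
python3 -c "
from g import *
where(); go(st(-.088,0),.26,PS)"
```

```text
contact_force: [-0.2, -0.6, -0.8]
grip_width: 0.0496
finger_force: 0.0
contact_force: [-1.5, -1.7, 7.2]
grip_width: 0.0396
finger_force: 45.0
t 41.5 g [0.569  0.3501 0.0392] z [ 0.002  0.    -1.   ] yaw 127.27 w 0.0396 F [-1.5 -1.7  7.2] ff 45.0024370662868 q [ 0.38  0.84  1.23 -0.    1.07 -0.27]
contact_force: [0.9, 0.4, -3.7]
grip_width: 0.0397
finger_force: 45.0
contact_force: [0.7, -0.0, -4.7]
grip_width: 0.0399
finger_force: 45.0
t 42.25 g [0.5687 0.3503 0.2659] z [ 0.005  0.002 -1.   ] yaw 127.28 w 0.0399 F [ 0.7 -0.  -4.7] ff 44.999304972589016 q [ 0.38  0.64  0.98 -0.    1.52 -0.27]
turn [ 0.004 -0.005  2.421] deg 138.7 | shift after [ 93.  522.5   5.9] | q6 now -0.27 t 42.25 g [0.5687 0.3503 0.2659]
```

```bash

for i in 1 2 3; do python3 -m jog '[{"dx":0,"dy":0,"dz":0,"ax":0,"ay":0,"az":0.1614,"hand":1},{"dx":0,"dy":0,"dz":0,"ax":0,"ay":0,"az":0.1614,"hand":1},{"dx":0,"dy":0,"dz":0,"ax":0,"ay":0,"az":0.1614,"hand":1},{"dx":0,"dy":0,"dz":0,"ax":0,"ay":0,"az":0.1614,"hand":1},{"dx":0,"dy":0,"dz":0,"ax":0,"ay":0,"az":0.1614,"hand":1}]' 45 |tail -1; done
for i in 1 2; do python3 -m jog '[{"dx":8.5,"dy":47.5,"dz":0,"ax":0,"ay":0,"az":0,"hand":1},{"dx":8.5,"dy":47.5,"dz":0,"ax":0,"ay":0,"az":0,"hand":1},{"dx":8.5,"dy":47.5,"dz":0,"ax":0,"ay":0,"az":0,"hand":1},{"dx":8.5,"dy":47.5,"dz":0,"ax":0,"ay":0,"az":0,"hand":1},{"dx":8.5,"dy":47.5,"dz":0,"ax":0,"ay":0,"az":0,"hand":1}]' 45|tail -2;done
python3 -m jog '[{"dx":8,"dy":47.5,"dz":0,"ax":0,"ay":0,"az":0,"hand":1},{"dx":0,"dy":0,"dz":0,"ax":0,"ay":0,"az":0,"hand":1},{"dx":0,"dy":0,"dz":0,"ax":0,"ay":0,"az":0,"hand":1}]' 45 |tail -3
python3 -c "
from g import *
where(); go(st(-.088,0),.068,PS);shot('wrist','w13.png')"
```

```text
finger_force: 45.0
finger_force: 45.0
finger_force: 45.0
grip_width: 0.0398
finger_force: 45.0
grip_width: 0.0396
finger_force: 45.0
contact_force: [0.3, 0.9, -4.5]
grip_width: 0.0399
finger_force: 45.0
t 45.75 g [ 0.5554 -0.1799  0.2609] z [-0.003  0.001 -1.   ] yaw -11.44 w 0.0399 F [ 0.3  0.9 -4.5] ff 44.99937881715596 q [-0.51  0.44  1.3  -0.    1.4   1.26]
turn [-0.     0.003  0.   ] deg 0.2 | shift after [ -0.3   0.6 192.9] | q6 now 1.26 t 45.75 g [ 0.5554 -0.1799  0.2609]
```

View pics/w13.png

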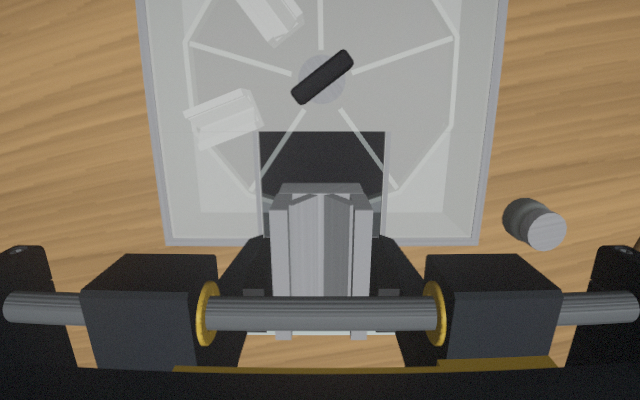

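Block 3 is held at (320,255) over an empty pocket, and the two stored blocks are at (268,20) and (225,118). Lowering and releasing, then I'll check the result and the handle.

```bash

python3 -m jog '[{"dx":0,"dy":0.5,"dz":45,"ax":0,"ay":0.003,"az":0,"hand":1},{"dx":0,"dy":0,"dz":45,"ax":0,"ay":0,"az":0,"hand":1},{"dx":0,"dy":0,"dz":40,"ax":0,"ay":0,"az":0,"hand":1},{"dx":0,"dy":0,"dz":30,"ax":0,"ay":0,"az":0,"hand":1},{"dx":0,"dy":0,"dz":20,"ax":0,"ay":0,"az":0,"hand":1}]' 45 |tail -3
python3 -m jog '[{"dx":0,"dy":0,"dz":10,"ax":0,"ay":0,"az":0,"hand":1},{"dx":0,"dy":0,"dz":4,"ax":0,"ay":0,"az":0,"hand":1},{"dx":0,"dy":0,"dz":2.5,"ax":0,"ay":0,"az":0,"hand":1},{"dx":0,"dy":0,"dz":0,"ax":0,"ay":0,"az":0,"hand":1}]' 45 |tail -3
python3 -m jog '[{"dx":0,"dy":0,"dz":0,"ax":0,"ay":0,"az":0,"hand":-0.2},{"dx":0,"dy":0,"dz":0,"ax":0,"ay":0,"az":0,"hand":-0.2},{"dx":0,"dy":0,"dz":0,"ax":0,"ay":0,"az":0,"hand":-0.2},{"dx":0,"dy":0,"dz":-15,"ax":0,"ay":0,"az":0,"hand":-0.2},{"dx":0,"dy":0,"dz":-40,"ax":0,"ay":0,"az":0,"hand":-0.2}]' 45 |tail -3
python3 -m jog '[{"dx":0,"dy":0,"dz":-50,"ax":0,"ay":0,"az":0,"hand":0.2},{"dx":0,"dy":0,"dz":-15,"ax":0,"ay":0,"az":0,"hand":0.2},{"dx":0,"dy":0,"dz":0,"ax":0,"ay":0,"az":0,"hand":0.2},{"dx":0,"dy":0,"dz":0,"ax":0,"ay":0,"az":0,"hand":0.2}]' 45 |tail -3
python3 -c "
from g import *
where(); go(A,.134,PS+90-144+180)
p,d,k=shot('wrist','w14.png'); P=cloud(k,d); m=(P[...,2]>.058)&(P[...,2]<.075)
n,l,s,_=cv2.connectedComponentsWithStats(m.astype(np.uint8))
for i in range(1,n):
    if s[i,4]>300: print(s[i],cv2.minAreaRect((P[l==i][:,:2]*1000).astype(np.float32)),np.percentile(P[l==i][:,2],[5,50,95]))
m=(P[...,2]>.131)&(P[...,2]<.145)&(abs(P[...,0]-.64)<.05)&(abs(P[...,1]+.2)<.05);print('handle',m.sum(),cv2.minAreaRect((P[m][:,:2]*1000).astype(np.float32)),P[m][:,2].mean())"
```

```text
contact_force: [0.2, -1.0, -3.4]
grip_width: 0.0397
finger_force: 45.0
contact_force: [0.4, -0.5, -3.4]
grip_width: 0.0393
finger_force: 45.0
contact_force: [0.4, -0.1, 0.5]
grip_width: 0.053
finger_force: 0.0
contact_force: [-0.2, -0.1, -1.4]
grip_width: 0.035
finger_force: 0.0
t 48.05 g [ 0.5556 -0.181   0.1843] z [-0.  0. -1.] yaw -11.44 w 0.035 F [-0.2 -0.1 -1.4] ff 0.0 q [-0.52  0.51  1.41 -0.    1.22  1.26]
turn [-0.     0.    -2.199] deg 126.0 | shift after [-51.2  71.2  50.3] | q6 now 1.26 t 48.05 g [ 0.5556 -0.181   0.1843]
[ 294  154   19   79 1276] ((560.9093017578125, -169.18441772460938), (13.05916690826416, 60.22378158569336), 78.43341827392578) [0.05907254 0.0686838  0.07038632]
[ 330  154   19   79 1275] ((555.4992065429688, -195.75340270996094), (12.91845417022705, 60.3834228515625), 78.6696548461914) [0.05890486 0.0687301  0.07036877]
[284 259  74  12 706] ((499.90936279296875, -170.32247924804688), (61.32222366333008, 1.9362632036209106), 78.44867706298828) [0.05881308 0.0664121  0.07407098]
handle 2893 ((641.6392822265625, -198.52796936035156), (14.387704849243164, 50.2996826171875), 25.47425651550293) 0.13796480985399126
```

```bash

for i in 1 2 3; do python3 -m jog '[{"dx":0,"dy":0,"dz":0,"ax":0,"ay":0,"az":-0.1466,"hand":0.2},{"dx":0,"dy":0,"dz":0,"ax":0,"ay":0,"az":-0.1466,"hand":0.2},{"dx":0,"dy":0,"dz":0,"ax":0,"ay":0,"az":-0.1466,"hand":0.2},{"dx":0,"dy":0,"dz":0,"ax":0,"ay":0,"az":-0.1466,"hand":0.2},{"dx":0,"dy":0,"dz":0,"ax":0,"ay":0,"az":-0.1466,"hand":0.2}]' |tail -1; done
python3 -m jog '[{"dx":-25.5,"dy":35.5,"dz":0,"ax":0,"ay":0,"az":0,"hand":0.2},{"dx":-25.5,"dy":35.5,"dz":0,"ax":0,"ay":0,"az":0,"hand":0.2},{"dx":0,"dy":0,"dz":0,"ax":0,"ay":0,"az":0,"hand":0.2},{"dx":0,"dy":0,"dz":0,"ax":0,"ay":0,"az":0,"hand":0.2}]' |tail -1
python3 -c "
from g import *
where(); go((.6417,-.1983),.134,PS+90-144+180)"
```

```text
finger_force: 0.0
finger_force: 0.0
finger_force: 0.0
finger_force: 0.0
t 50.48 g [ 0.6412 -0.1979  0.1848] z [-0. -0. -1.] yaw 114.56 w 0.0349 F [-0.2  0.  -0.1] ff 0.0 q [-0.47  0.7   1.09 -0.    1.35 -0.9 ]
turn [-0.  0.  0.] deg 0.0 | shift after [-0.6  0.2 50.8] | q6 now -0.9 t 50.48 g [ 0.6412 -0.1979  0.1848]
```

```bash

python3 -m jog '[{"dx":0,"dy":0,"dz":25,"ax":0,"ay":0,"az":0,"hand":0.2},{"dx":0,"dy":0,"dz":25,"ax":0,"ay":0,"az":0,"hand":0.2},{"dx":0,"dy":0,"dz":0,"ax":0,"ay":0,"az":0,"hand":1},{"dx":0,"dy":0,"dz":0,"ax":0,"ay":0,"az":0,"hand":1},{"dx":0,"dy":0,"dz":0,"ax":0,"ay":0,"az":0,"hand":1}]' 40|tail -3
python3 -m jog '[{"dx":0,"dy":0,"dz":0,"ax":0,"ay":0,"az":0.13,"hand":1},{"dx":0,"dy":0,"dz":0,"ax":0,"ay":0,"az":0.14,"hand":1},{"dx":0,"dy":0,"dz":0,"ax":0,"ay":0,"az":0.14,"hand":1},{"dx":0,"dy":0,"dz":0,"ax":0,"ay":0,"az":0.14,"hand":1},{"dx":0,"dy":0,"dz":0,"ax":0,"ay":0,"az":0.14,"hand":1}]' 40|tail -3
python3 -m jog '[{"dx":0,"dy":0,"dz":0,"ax":0,"ay":0,"az":0.14,"hand":1},{"dx":0,"dy":0,"dz":0,"ax":0,"ay":0,"az":0.14,"hand":1},{"dx":0,"dy":0,"dz":0,"ax":0,"ay":0,"az":0.14,"hand":1},{"dx":0,"dy":0,"dz":0,"ax":0,"ay":0,"az":0.147,"hand":1},{"dx":0,"dy":0,"dz":0,"ax":0,"ay":0,"az":0,"hand":1}]' 40|tail -3
python3 -m jog '[{"dx":0,"dy":0,"dz":0,"ax":0,"ay":0,"az":0,"hand":0.2},{"dx":0,"dy":0,"dz":0,"ax":0,"ay":0,"az":0,"hand":0.2},{"dx":0,"dy":0,"dz":-40,"ax":0,"ay":0,"az":0,"hand":0.2},{"dx":0,"dy":0,"dz":-50,"ax":0,"ay":0,"az":0,"hand":0.2},{"dx":0,"dy":0,"dz":-50,"ax":0,"ay":0,"az":0,"hand":1}]' |tail -3
python3 -c "
from g import *
where(); go(st(-.26,0),.19,PS+90);
p,d,k=shot('wrist','w15.png'); P=cloud(k,d)
m=(P[...,2]>.131)&(P[...,2]<.145)&(abs(P[...,0]-.64)<.05)&(abs(P[...,1]+.2)<.05);print('handle',m.sum(),cv2.minAreaRect((P[m][:,:2]*1000).astype(np.float32)),P[m][:,2].mean())"
```

```text
contact_force: [-6.3, -1.3, 2.1]
grip_width: 0.0133
finger_force: 40.0
contact_force: [-11.4, -0.6, 4.3]
grip_width: 0.0137
finger_force: 39.9
contact_force: [-12.5, 0.9, 5.5]
grip_width: 0.014
finger_force: 40.1
contact_force: [-0.4, -0.8, -0.4]
grip_width: 0.0273
finger_force: 0.0
t 52.98 g [ 0.6417 -0.1978  0.278 ] z [ 0.003 -0.002 -1.   ] yaw 42.54 w 0.0273 F [-0.4 -0.8 -0.4] ff 0.0 q [-0.47  0.64  0.94 -0.    1.55  0.36]
turn [ 0.003 -0.    -0.628] deg 36.0 | shift after [  -0.3 -259.6   88. ] | q6 now 0.36 t 52.98 g [ 0.6417 -0.1978  0.278 ]
handle 946 ((641.6650390625, -197.99954223632812), (48.92340850830078, 13.438457489013672), 42.84033203125) 0.1380764721505052
```

View pics/w15.png

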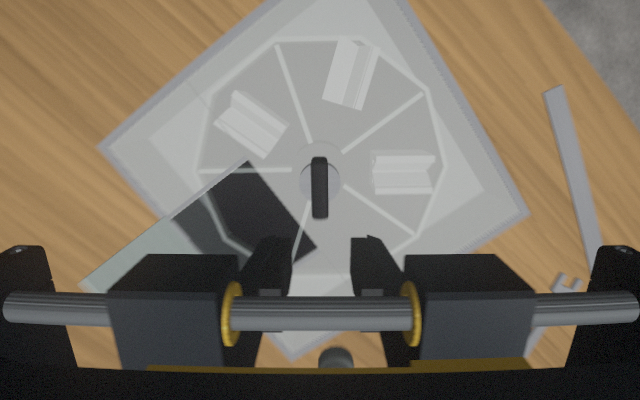

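All three blocks are in separate pockets, at (250,123), (350,73) and (402,172). The pocket under the window is empty, and the handle is at 42.8° (a click is 42.55°). Now I'll move to the robot side of the hatch with closed fingers.

```bash

python3 -m jog '[{"dx":0,"dy":0,"dz":0,"ax":0,"ay":0,"az":0.157,"hand":1},{"dx":0,"dy":0,"dz":0,"ax":0,"ay":0,"az":0.157,"hand":1},{"dx":0,"dy":0,"dz":0,"ax":0,"ay":0,"az":0.157,"hand":1},{"dx":0,"dy":0,"dz":0,"ax":0,"ay":0,"az":0.157,"hand":1},{"dx":0,"dy":0,"dz":0,"ax":0,"ay":0,"az":0.157,"hand":1}]' |tail -1
python3 -m jog '[{"dx":0,"dy":0,"dz":0,"ax":0,"ay":0,"az":0.157,"hand":1},{"dx":-50,"dy":0,"dz":0,"ax":0,"ay":0,"az":0,"hand":1},{"dx":-50,"dy":0,"dz":0,"ax":0,"ay":0,"az":0,"hand":1},{"dx":-50,"dy":0,"dz":0,"ax":0,"ay":0,"az":0,"hand":1},{"dx":-50,"dy":0,"dz":0,"ax":0,"ay":0,"az":0,"hand":1}]' |tail -1
python3 -m jog '[{"dx":-50,"dy":0,"dz":0,"ax":0,"ay":0,"az":0,"hand":1},{"dx":0,"dy":0,"dz":0,"ax":0,"ay":0,"az":0,"hand":1},{"dx":0,"dy":0,"dz":0,"ax":0,"ay":0,"az":0,"hand":1}]' |tail -2
python3 -c "
from g import *
where(); go(st(-.25,0),.168,PS)"
```

```text
finger_force: 0.0
finger_force: 0.0
grip_width: 0.0006
finger_force: 0.0
t 54.65 g [ 0.3974 -0.1487  0.2759] z [ 0.004 -0.002 -1.   ] yaw -11.45 w 0.0006 F [0.5 0.2 0.1] ff 0.0 q [-0.64  0.07  1.75  0.    1.32  1.13]
turn [ 0.001 -0.004  0.   ] deg 0.2 | shift after [ -0.2  -0.  107.9] | q6 now 1.13 t 54.65 g [ 0.3974 -0.1487  0.2759]
```

```bash

python3 -m jog '[{"dx":0,"dy":0,"dz":40,"ax":0,"ay":0,"az":0,"hand":1},{"dx":0,"dy":0,"dz":40,"ax":0,"ay":0,"az":0,"hand":1},{"dx":0,"dy":0,"dz":28,"ax":0,"ay":0,"az":0,"hand":1},{"dx":20,"dy":0,"dz":0,"ax":0,"ay":0,"az":0,"hand":1},{"dx":15,"dy":0,"dz":0,"ax":0,"ay":0,"az":0,"hand":1}]' |tail -3
python3 -m jog '[{"dx":8,"dy":0,"dz":0,"ax":0,"ay":0,"az":0,"hand":1},{"dx":8,"dy":0,"dz":0,"ax":0,"ay":0,"az":0,"hand":1},{"dx":6,"dy":0,"dz":0,"ax":0,"ay":0,"az":0,"hand":1},{"dx":6,"dy":0,"dz":0,"ax":0,"ay":0,"az":0,"hand":1}]' |tail -3
python3 -m jog '[{"dx":4,"dy":0,"dz":0,"ax":0,"ay":0,"az":0,"hand":1},{"dx":4,"dy":0,"dz":0,"ax":0,"ay":0,"az":0,"hand":1},{"dx":4,"dy":0,"dz":0,"ax":0,"ay":0,"az":0,"hand":1},{"dx":0,"dy":0,"dz":0,"ax":0,"ay":0,"az":0,"hand":1}]' |tail -3
python3 -c "
from g import *
where(); go(st(-.25,0),.168,PS)
p,d,k=shot('top','top16.png');shot('side','side16.png')
for f in('top16','side16'):
    c=load(f);P=cloud(c,c['d']);L=(P[...,:2]-A); a=np.radians(PS);L=L@np.array([[np.cos(a),-np.sin(a)],[np.sin(a),np.cos(a)]])
    m=(L[...,0]>-.16)&(L[...,0]<-.02)&(abs(L[...,1])<.06)&(P[...,2]>.11)&(P[...,2]<.21); print(f,m.sum(),L[m].mean(0),np.percentile(P[m][:,2],[5,50,95]))"
```

```text
contact_force: [-0.6, 0.0, 0.6]
grip_width: 0.0001
finger_force: 0.0
contact_force: [0.1, -0.5, 1.0]
grip_width: 0.0003
finger_force: 0.1
contact_force: [0.1, -0.6, 0.1]
grip_width: 0.0003
finger_force: 0.0
t 56.27 g [ 0.4707 -0.1635  0.1676] z [ 0.002 -0.001 -1.   ] yaw -11.44 w 0.0003 F [ 0.1 -0.6  0.1] ff 0.0 q [-0.57  0.35  1.7   0.    1.09  1.2 ]
turn [ 0.001 -0.002  0.   ] deg 0.1 | shift after [-75.2  -0.   -0.4] | q6 now 1.2 t 56.27 g [ 0.4707 -0.1635  0.1676]
top16 7 [-0.08712442  0.0259859 ] [0.11345117 0.18943595 0.19685591]
side16 309 [-0.12142676  0.02464893] [0.1138231  0.15541097 0.19320791]
```

```bash
python3 -c "
from g import *
c=load('side16'); cv2.imwrite('pics/s16c.png',cv2.resize(c['p'][90:240,220:450],None,fx=3,fy=3)[:,:,::-1])"
```

```text
(no output)
```

View pics/s16c.png

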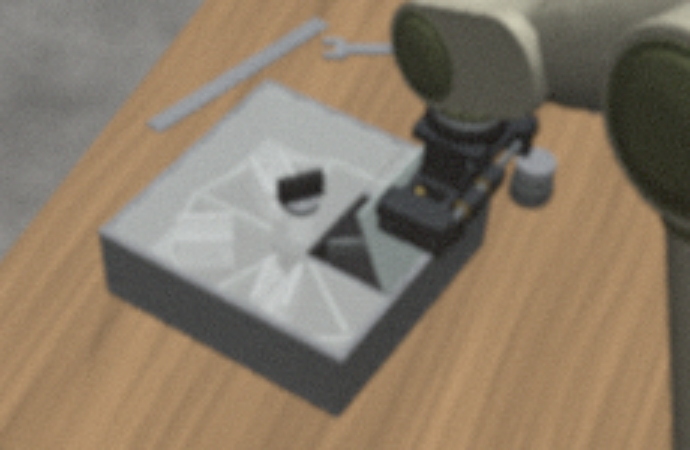

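The crop shows the hatch still about upright against the fingers, around (375,240). I'll push a little further.

```bash

python3 -m jog '[{"dx":5,"dy":0,"dz":0,"ax":0,"ay":0,"az":0,"hand":1},{"dx":5,"dy":0,"dz":0,"ax":0,"ay":0,"az":0,"hand":1},{"dx":5,"dy":0,"dz":0,"ax":0,"ay":0,"az":0,"hand":1},{"dx":5,"dy":0,"dz":0,"ax":0,"ay":0,"az":0,"hand":1},{"dx":0,"dy":0,"dz":0,"ax":0,"ay":0,"az":0,"hand":1}]' |tail -3
python3 -m jog '[{"dx":0,"dy":0,"dz":0,"ax":0,"ay":0,"az":0,"hand":1},{"dx":0,"dy":0,"dz":0,"ax":0,"ay":0,"az":0,"hand":1},{"dx":0,"dy":0,"dz":0,"ax":0,"ay":0,"az":0,"hand":1},{"dx":0,"dy":0,"dz":0,"ax":0,"ay":0,"az":0,"hand":1}]' |tail -3
python3 - <<'E'
from g import *
where()
shot('side','side17.png')
c=load('side17');P=cloud(c,c['d']);L=(P[...,:2]-A); a=np.radians(PS);L=L@np.array([[np.cos(a),-np.sin(a)],[np.sin(a),np.cos(a)]])
m=(L[...,0]>-.13)&(L[...,0]<-.045)&(abs(L[...,1])<.05); print(np.percentile(P[m][:,2],[5,25,50,75,95]))
E
```

```text
contact_force: [0.2, -0.2, -0.8]
grip_width: 0.0005
finger_force: 0.0
contact_force: [-0.4, 0.5, -0.1]
grip_width: 0.0004
finger_force: 0.0
t 57.5 g [ 0.49   -0.1674  0.1677] z [ 0.002 -0.001 -1.   ] yaw -11.44 w 0.0004 F [-0.4  0.5 -0.1] ff 0.0 q [-0.56  0.39  1.64 -0.    1.11  1.21]
[0.09863864 0.10082638 0.10250277 0.13618072 0.43185838]
```

The hatch plate now reads at height 0.10, so it's shut. Retreating to verify.

```bash

python3 -m jog '[{"dx":0,"dy":0,"dz":-40,"ax":0,"ay":0,"az":0,"hand":1},{"dx":-20,"dy":0,"dz":-40,"ax":0,"ay":0,"az":0,"hand":1},{"dx":-40,"dy":0,"dz":-20,"ax":0,"ay":0,"az":0,"hand":1},{"dx":-50,"dy":0,"dz":0,"ax":0,"ay":0,"az":0,"hand":1},{"dx":-40,"dy":0,"dz":0,"ax":0,"ay":0,"az":0,"hand":1}]' |tail -3
python3 - <<'E'
from g import *
where()
shot('side','side18.png');shot('top','top18.png')
for f in('side18','top18'):
    c=load(f);P=cloud(c,c['d']);L=(P[...,:2]-A); a=np.radians(PS);L=L@np.array([[np.cos(a),-np.sin(a)],[np.sin(a),np.cos(a)]])
    m=(abs(L[...,0]+.1)<.035)&(abs(L[...,1])<.05); print(f,m.sum(),np.percentile(P[m][:,2],[5,25,50,75,95]))
    m=m&(P[...,2]<.11)&(P[...,2]>.08); print(np.linalg.lstsq(np.c_[L[m],np.ones(m.sum())],P[m][:,2],rcond=None)[0])
c=load('top18'); cv2.imwrite('pics/t18c.png',cv2.resize(c['p'][80:280,180:480],None,fx=2,fy=2)[:,:,::-1])
from m import blocks
blocks('top18')
E
```

```text
contact_force: [-0.7, 0.3, -0.2]
grip_width: 0.0005
finger_force: 0.0
t 58.17 g [ 0.3414 -0.137   0.2674] z [ 0.002 -0.002 -1.   ] yaw -11.43 w 0.0005 F [-0.7  0.3 -0.2] ff 0.0 q [-0.7  -0.06  1.9   0.    1.3   1.07]
side18 607 [0.09804378 0.10033935 0.10184576 0.1037779  0.13483379]
[-0.00211517 -0.00329833  0.10120075]
top18 844 [0.09431105 0.09721565 0.09935873 0.10217698 0.13258983]
[-0.00129459 -0.00398236  0.09887249]
top18 [236 134  19  18 127] c [758.4 217. ] size [45.2 50.6] ang 5.7 z [0.0313 0.0638 0.0739]
top18 [  83  139   32  120 2118] c [616.2 671.1] size [376.2  55. ] ang 8.8 z [0.0321 0.0389 0.0446]
top18 [123 138  14  29 164] c [754.7 579.5] size [92.5 33.3] ang 8.7 z [0.0283 0.031  0.0358]
top18 [128 163  21  86 507] c [581.  552.3] size [269.5  31.6] ang 8.6 z [0.0283 0.0308 0.0354]
top18 [326 213 100  16 242] c [ 494.  -166.4] size [295.8   3.2] ang 78.7 z [0.0312 0.0517 0.0731]
top18 [447 227  19  17 223] c [ 439.5 -409. ] size [45.6 47.8] ang 31.9 z [0.0337 0.0538 0.059 ]
top18 [139 248  12  15  99] c [430.3 529.8] size [44.3 30.3] ang 10.6 z [0.0282 0.0308 0.0349]
top18 [  83  257   50   91 3694] c [300.3 631.3] size [242.8 124.1] ang 6.2 z [0.0424 0.0526 0.0592]
top18 [511 313  18  38 204] c [ 150.  -566.1] size [ 25.8 116.1] ang 68.0 z [0.0282 0.0305 0.0347]
```

View pics/t18c.png

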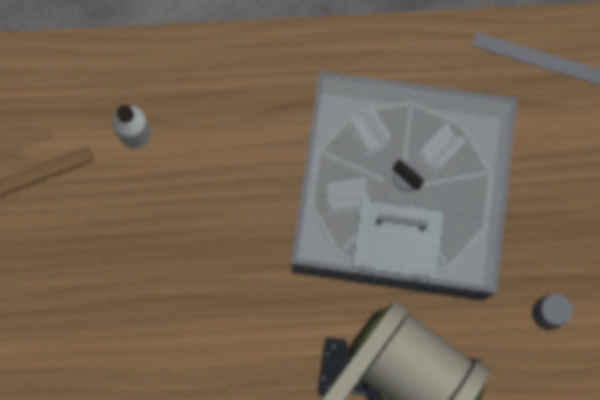

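The hatch is flat at (400,240), with a measured slope of about 0.002. Three blocks show in separate pockets, no blocks are left on the bench, and the oil bottle and jar haven't moved. Handing in.

```bash
python3 -c "
from plant import arm
print(arm.hand_in())"
```

```text
the job is handed in; nothing more can be done
None
```

The three V-blocks on the bench (the fourth was absent) are lying flat in separate pockets, an empty pocket is on its click under the shut hatch, and I've handed the job in; the hand-in gave no verdict.

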